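# Return insert boxes to their colour docks

## Task

Sort the red and the blue insert box out of the return rack into the docks of their own colour, each standing upright and fully down on the dock's floor. In the rack a box can only be gripped by its two short ends, and a dock only has room for fingers on the two long sides, so on the way each will have to be put down on the open bench and taken again the other way. Always set the boxes down, never drop them, and leave the yellow box, the bottle and the wrench where they are.

Things in the scene. Friction and masses are not known exactly. Their poses are not given: they have to be found in the camera images.
- red_box: Red lidded plastic insert box, a cuboid 60 (x) x 40 (y) x 36 mm high, black band round it, white label on the lid, about 120 g. Origin at the centre of its underside, z up. Same either way round. Starts in one lane of the return rack, standing on the rack's floor 6 mm above the bench.
- blue_box: Blue lidded plastic insert box, a cuboid 60 (x) x 40 (y) x 36 mm high, black band round it, white label on the lid, about 120 g. Origin at the centre of its underside, z up. Same either way round. Starts in the other lane of the return rack, standing on the rack's floor 6 mm above the bench.
- yellow_box: Yellow lidded plastic insert box, a cuboid 60 (x) x 40 (y) x 36 mm high, black band round it, white label on the lid, about 120 g. Origin at the centre of its underside, z up. Same either way round. Already stands in the yellow dock; bystander.
- return_rack: Grey fixed rack, origin under its 80 (x) x 112 (y) x 6 mm base. Two lanes along x, centres at y = -25 and +25 mm. Upright plates 56 mm long, 4 thick at y = -50, 0, +50 mm, tops 58 mm above the bench: higher than the boxes, 3 mm beside them. Lips 4 mm thick across both ends (x = +-35.5 mm), tops 14 mm above the bench; above them the short ends are free.
- red_dock: Red fixed dock, origin under its 96 (x) x 60 (y) x 6 mm base. Its floor takes one box: 70 (x) x 48 mm (y). Walls at both x ends, 5 mm thick, 55 wide, rise 42 mm above the floor, then flare out 14 mm more (tops 61 mm above the bench) and hide a box's short ends. Lips 4 mm thick along both long sides, 8 mm above the floor; higher up these sides are open.
- blue_dock: Blue fixed dock, origin under its 96 (x) x 60 (y) x 6 mm base. Its floor takes one box: 70 (x) x 48 mm (y). Walls at both x ends, 5 mm thick, 55 wide, rise 42 mm above the floor, then flare out 14 mm more (tops 61 mm above the bench) and hide a box's short ends. Lips 4 mm thick along both long sides, 8 mm above the floor; higher up these sides are open.
- yellow_dock: Yellow fixed dock, origin under its 96 (x) x 60 (y) x 6 mm base. Its floor takes one box: 70 (x) x 48 mm (y). Walls at both x ends, 5 mm thick, 55 wide, rise 42 mm above the floor, then flare out 14 mm more (tops 61 mm above the bench) and hide a box's short ends. Lips 4 mm thick along both long sides, 8 mm above the floor; higher up these sides are open. It holds the yellow box.
- red_dock_seat (a point): Centre of the red dock's floor, 6 mm above the bench, axes as the dock: where the origin of the red box belongs.
- blue_dock_seat (a point): Centre of the blue dock's floor, 6 mm above the bench, axes as the dock: where the origin of the blue box belongs.
- bottle: Green bottle with a black cap, 52 mm across, 150 mm high, loose bystander, origin at the centre of its underside.
- wrench: Steel wrench lying on the bench along its x, loose bystander.

How it is judged (in metres and radians):
At the end, for the whole second after the job is handed in: The red box stands in the red dock and the blue box in the blue dock: centre within 8 mm of the centre of the dock's floor seen from above, underside within 3 mm of that floor, upright within 0.08 rad, at rest; the yellow box has moved less than 15 mm, the bottle and the wrench less than 30 mm (horizontal distance between red_box and red_dock_seat below 0.008 m and z of red_box in the frame of red_dock_seat below 0.003 m and angle between each of red_box, blue_box's own z axis and vertical below 0.08 rad and linear speed of each of red_box, blue_box below 0.02 m/s and horizontal distance between blue_box and blue_dock_seat below 0.008 m and z of blue_box in the frame of blue_dock_seat below 0.003 m and distance of yellow_box from where it was at the start of the episode below 0.015 m and distance of each of bottle, wrench from where it was at the start of the episode below 0.03 m); the robot touches nothing.
It fails at once if the red box is dropped or thrown: faster than 0.45 m/s while the fingers do not hold it (a fall of about 10 mm) (linear speed of red_box above 0.45 m/s and contact force between the fingers and red_box below 0.05 N).
It fails at once if the blue box is dropped or thrown: faster than 0.45 m/s while the fingers do not hold it (a fall of about 10 mm) (linear speed of blue_box above 0.45 m/s and contact force between the fingers and blue_box below 0.05 N).
It fails at once if the yellow box is moved 15 mm or more (distance of yellow_box from where it was at the start of the episode above 0.015 m).
It fails at once if the bottle is moved 30 mm or more, or knocked over (distance of bottle from where it was at the start of the episode above 0.03 m or angle between bottle's own z axis and vertical above 0.5 rad).
It fails at once if the wrench is moved 30 mm or more (distance of wrench from where it was at the start of the episode above 0.03 m).
It also fails if it takes over 72 s, if anything falls off the work surface, if the arm or the gripper's body presses on something with over 40 N, if the wrist force passes 120 N, or if a joint passes its speed limit or range.

## Robot

A 7-joint arm with a two-finger parallel gripper is mounted at the origin on the work surface. World frame = base frame: x ahead of the robot, y to its left, z up, the work surface at z = 0. Lengths are in mm, angles in degrees, forces in N, time in s.
With the tool pointing down it reaches from about 425 to 875 mm from the base axis. Payload 4.7 kg.
Tool frame: the origin (TCP) lies midway between the tips of the shut fingers; the grasp point (between the pads) lies 19 mm behind it (robot.hold_point_z is the distance from the TCP to the grasp point, in mm); z points along the fingers, y is the line along which they close (so a half turn about z gives the same grasp; the last joint's range is limited). The gripper opens to 87 mm and grips with 3 to 60 N. Pads are 19 mm wide; open, the fingers measure 117 mm over their backs; the gripper's body (75 mm by 190 mm) begins 51 mm behind the grasp point.
Start: joints at [-76.14, 18.392, -4.016, 83.108, 1.295, 78.541, -3.26], TCP at [146.821, 633.224, 186.787] pointing down, gripper open.
Joint ranges: [-163.93, 163.93], [-17.29, 119.83], [-79.2, 71.16], [3.27, 140.29], [-89.18, 269.18], [5.43, 117.66], [-154.24, 154.24]. Speed limits (degrees/s): [147.25, 147.25, 180, 180, 180, 180, 180].

## Interface

Orientations are given as a 3x3 rotation matrix whose columns are the frame's x, y, z axes.
In Python, from plant import sensors, read_camera, camera_params, ticket, recognise, robot gives the robot as it stands. The module is installed in compiled form; this text tells all that it offers.
- The arm moves only by the tool arm_command, never from a script. Its argument "motion" is a list of rows, each an object with "gripper": the opening, from 0 (shut) to 1 (fully open); "slide": the shift along the tool's x, y, z normalised to -1 to 1, where 1 is 0.025 m, a list of three; "rot": the turn, a rotation vector about the tool's x, y, z normalised to -1 to 1, where 1 is 0.12 rad, a list of three. A call has exactly 5 rows; each row shifts and turns the commanded pose from where the row before left it, along the tool's axes as they then stand; what a row does not reach is not made up. A row lasts 1/12 s, in which the tool goes at most 41.7 mm and 7.16 degrees, less where a joint would pass 70% of its speed; a pose out of reach is approached as far as the arm can. A call with a number of a shift or a turn outside -1 to 1 is refused whole. A call with a gripper value outside its range is refused whole. The fingers move at their own pace and stop on an object; "squeeze" is the grip in N (left out, the last holds). Time passes only in rows, so rows that do not move let the fingers close, or fill a call up. It gives the time, the measured TCP pose, the force, the opening and the grip force at its end, in the units of the state.
- sensors.read_state(): the state, without advancing time (a new reading comes with each control period).
- read_camera(name): name is "scene" or "top"; returns the picture (480x640x3 uint8, blue, green, red); there is no depth.
- camera_params(name): a dict with "fx", "fy", "cx", "cy" (pixels), "R" (3x3) and "t" (3): a world point X has camera coordinates R X + t. Camera axes: x right, y down, z forward; pixel columns grow to the right and rows downward; lengths in mm; the calibration is good to about 2 mm. A picture is of the moment at which its call begins. camera_params takes no time and is no camera call.
- ticket.job_done(): hands the job in; it is judged then, once.
Trained networks look in the newest picture that a camera, given by its name, has taken for a name from the list of things; names that differ only in an ending like _2 or _b are one class to them, and where a whole thing is asked for, a point or a joint stands for the part that bears it (a point fixed in the world has none). Each returns a list of dicts, best first, with "score" (0 to 1); they miss things now and then, are a little off and sometimes report something else, mostly with a low value. They report only what shows in the picture. A call takes as long as a camera call.
- recognise(camera, query): "box" ([left, top, width, height] in pixels, round what is visible of it).
The state is a dict: "time_s": time; "q": joint angles; "qvel": joint speeds; "joint_torque": joint torques, N m; "ee_pos": TCP position; "tcp_rot": TCP orientation; "contact_force": force on the tool from outside, world axes, zero at the start; "torque": the same for the moment, N m; "grip_width": finger opening in mm; "gripper_force": force on a finger pad.
Only numpy, scipy, OpenCV 4.12 (cv2) and the standard library are available. Lean on these libraries where they do the work, as an engineer would, in place of code of your own. Each camera call takes 0.05 s, during which the arm holds its last target. There are 200 camera calls.

## Working session

There is one attempt and no reset: what is moved stays moved. The work goes in short steps, Python scripts to look and compute and a tool call to move; the robot and the scene stay as the last step left them, time stands still between calls to the robot, and variables do not carry over. Pictures are saved under pics/ and viewed, at most 11 in all, crops included, and the job is handed in when it is done.

Besides the shell and the picture viewer there is one more tool, called after ">>>" in YAML: its name, and indented under it one key for each argument. arm_command: Moves the arm, as the interface text tells. Its arguments: {"type":"object","properties":{"motion":{"type":"array","items":{"type":"object","properties":{"gripper":{"type":"number"},"slide":{"type":"array","items":{"type":"number"}},"rot":{"type":"array","items":{"type":"number"}}}}},"squeeze":{"type":"number"}},"required":["motion"]}

```bash
mkdir -p pics; python3 - <<'E'
from plant import *
import cv2,numpy as np
for c in ("scene","top"):
    im=read_camera(c); cv2.imwrite(f"pics/{c}0.png",im)
    p=camera_params(c); print(c,{k:np.round(v,4).tolist() for k,v in p.items()})
    for n in "red_box blue_box yellow_box return_rack red_dock blue_dock yellow_dock bottle wrench".split():
        print(n,[(np.round(r['box'],1).tolist(),round(r['score'],2)) for r in recognise(c,n)[:2]])
s=sensors.read_state();print(s)
E
```

```text
scene {'fx': 519.3692, 'fy': 519.3692, 'cx': 323.133, 'cy': 240.275, 'R': [[-0.4625, 0.8865, 0.0148], [0.5134, 0.2814, -0.8107], [-0.7229, -0.3674, -0.5852]], 't': [282.5328, -289.7789, 1647.1463]}
red_box [([218.7, 181.4, 17.9, 18.0], 0.5)]
blue_box [([236.1, 180.1, 20.4, 25.4], 0.73)]
yellow_box [([407.0, 242.9, 26.7, 28.7], 0.75)]
return_rack [([214.0, 171.8, 53.1, 37.3], 0.89)]
red_dock [([470.8, 237.2, 36.5, 49.4], 0.78)]
blue_dock [([354.6, 209.9, 45.8, 42.3], 0.57)]
yellow_dock [([392.8, 232.0, 54.2, 52.5], 0.76), ([294.3, 226.8, 25.1, 71.3], 0.64)]
bottle [([294.8, 229.9, 24.4, 68.7], 0.78)]
wrench [([162.6, 233.1, 79.3, 14.5], 0.81)]
top {'fx': 590.4494, 'fy': 590.4494, 'cx': 312.8274, 'cy': 239.5298, 'R': [[-0.042, -0.9991, -0.0051], [-0.9779, 0.0422, -0.2048], [0.2049, -0.0036, -0.9788]], 't': [46.7491, 616.1524, 927.2484]}
red_box [([512.4, 275.7, 27.3, 41.4], 0.77), ([186.9, 260.0, 37.6, 40.6], 0.74)]
blue_box [([483.6, 278.5, 27.5, 41.5], 0.88)]
yellow_box [([184.7, 260.9, 38.1, 38.7], 0.82), ([94.1, 288.7, 50.2, 63.4], 0.32)]
return_rack [([465.3, 275.2, 82.0, 49.0], 0
[... 402 characters left out ...]
), 'qvel': array([-0.0501643 ,  0.11582475,  0.00295773,  0.03629292,  0.04710042,
       -0.03567889,  0.02067285]), 'joint_torque': array([-3.51442395e-04, -4.91114688e+01, -4.03620657e-01, -3.12777865e+01,
       -6.36790157e-02,  3.33945220e-02,  2.71449517e-05]), 'ee_pos': array([146.80702274, 633.22011316, 186.80872696]), 'tcp_rot': array([[-9.74175082e-01,  2.25793950e-01,  3.65761261e-05],
       [ 2.25793953e-01,  9.74175077e-01,  9.60306014e-05],
       [-1.39484216e-05,  1.01809287e-04, -9.99999995e-01]]), 'contact_force': array([-0.28260536,  0.75279695, -0.50271741]), 'torque': array([-0.02619928, -0.00121916,  0.02250066]), 'gripper_force': 0.0, 'grip_width': 87.21950606125546}
```

```bash
python3 - <<'E'
import cv2
t=cv2.imread("pics/top0.png")[130:370,80:560]; s=cv2.imread("pics/scene0.png")[160:310,150:520]
cv2.imwrite("pics/topc.png",cv2.resize(t,(800,400),interpolation=cv2.INTER_CUBIC)); cv2.imwrite("pics/scenec.png",cv2.resize(s,(800,324),interpolation=cv2.INTER_CUBIC))
E
```

```text
(no output)
```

View pics/topc.png

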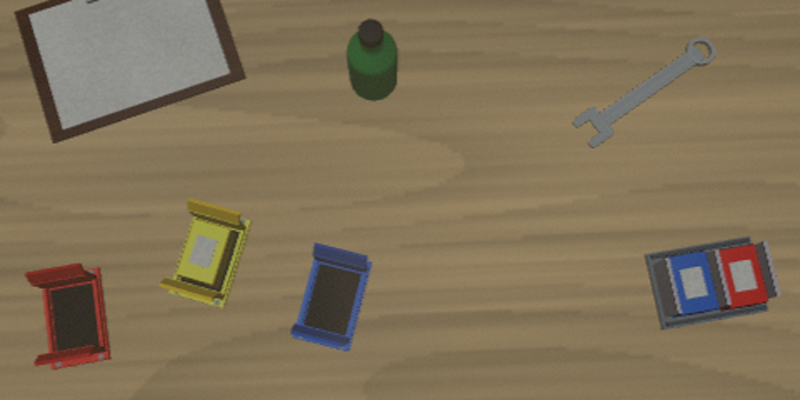

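View pics/scenec.png

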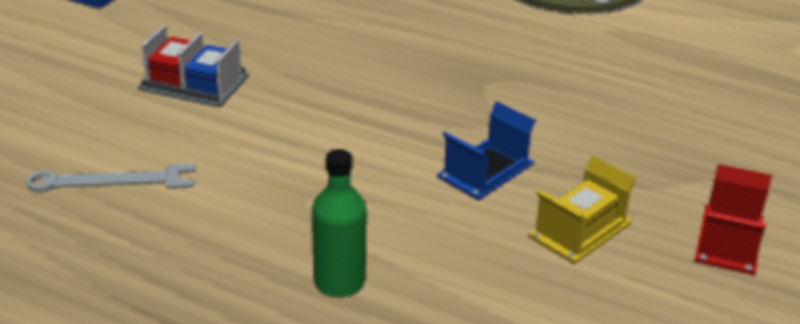

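```bash
cat > fit.py <<'E'
import cv2,numpy as np
from plant import camera_params
from scipy.optimize import minimize
P={c:camera_params(c) for c in("scene","top")}
def proj(c,X):
    p=P[c]; Y=np.asarray(X)@np.array(p['R']).T+np.array(p['t']); return np.c_[p['fx']*Y[:,0]/Y[:,2]+p['cx'],p['fy']*Y[:,1]/Y[:,2]+p['cy']]
def back(c,uv,z):
    p=P[c]; R=np.array(p['R']); o=-R.T@np.array(p['t']); d=R.T@np.array([(uv[0]-p['cx'])/p['fx'],(uv[1]-p['cy'])/p['fy'],1]); return o+d*(z-o[2])/d[2]
def box(x0,x1,y0,y1,z0,z1): return np.array([[x,y,z] for x in(x0,x1) for y in(y0,y1) for z in(z0,z1)],float)
bx=lambda y=0,z=6:box(-30,30,y-20,y+20,z,z+36)
def end(s): return np.array([[s*a,y,z] for a,z in((35,6),(40,6),(35,48),(40,48)) for y in(-27.5,27.5)],float)
def flare(s,w=8): return np.array([[s*a,y,z] for a,z in((35,48),(40,48),(35+w,61),(40+w,61)) for y in(-27.5,27.5)],float)
DOCK=[box(-48,48,-30,30,0,6),end(1),end(-1),flare(1),flare(-1),box(-35,35,24,28,6,14),box(-35,35,-28,-24,6,14)]
RACK=[box(-40,40,-56,56,0,6)]+[box(-28,28,y-2,y+2,6,58) for y in(-50,0,50)]+[box(s-2,s+2,-52,52,6,14) for s in(-35.5,35.5)]+[bx(25),bx(-25)]
BOX=[bx(0,0)]
S=4
def render(c,parts,q,roi):
    x,y,z,a=q; R=np.array([[np.cos(a),-np.sin(a),0],[np.sin(a),np.cos(a),0],[0,0,1]])
    l,t,w,h=roi; m=np.zeros((h*S,w*S),np.uint8)
    for p in parts:
        uv=((proj(c,p@R.T+[x,y,z])-[l,t]+.5)*S-.5).astype(np.float32)
        cv2.fillConvexPoly(m,np.round(cv2.convexHull(uv)*16).astype(np.int32),255,shift=4)
    return cv2.resize(m,(w,h),interpolation=cv2.INTER_AREA)/255.
def mask(im,roi,thr=16):
    l,t,w,h=roi; r=cv2.cvtColor(im[t:t+h,l:l+w],cv2.COLOR_BGR2LAB).astype(float)
    ring=np.r_[r[:3].reshape(-1,3),r[-3:].reshape(-1,3),r[:,:3].reshape(-1,3),r[:,-3:].reshape(-1,3)]
    d=np.linalg.norm((r-np.median(ring,0))*[.6,1,1],axis=2)
    m=(d>thr).astype(np.uint8); n,lab,st,_=cv2.connectedComponentsWithStats(m)
    m=(lab==1+np.argmax(st[1:,4])).astype(np.uint8)
    k,_=cv2.findContours(m,cv2.RETR_EXTERNAL,cv2.CHAIN_APPROX_NONE)
    return cv2.drawContours(np.zeros_like(m),k,-1,1,-1).astype(float)
def fit(ims,rois,parts,z=0,thr=16,freez=True):
    rois={c:[int(b[0])-12,int(b[1])-12,int(b[2])+24,int(b[3])+24] for c,b in rois.items()}
    M={c:mask(ims[c],rois[c],thr) for c in rois}
    def cost(v):
        q=[v[0],v[1],v[2] if freez else z,v[3]/50]
        return sum(np.abs(render(c,parts,q,rois[c])-M[c]).sum()/M[c].sum() for c in rois)
    b=rois['top']; x0=back('top',(b[0]+b[2]/2,b[1]+b[3]/2),20)
    a0=min(np.arange(0,np.pi,np.pi/18),key=lambda a:cost([*x0[:2],z,a*50]))
    s=np.array([*x0[:2],z,a0*50])
    for k in range(3): r=minimize(cost,s,method='Nelder-Mead',options=dict(initial_simplex=np.vstack([s]+[s+6*e for e in np.eye(4)]),xatol=.03,fatol=1e-4)); s=r.x
    return [*np.round(s[:3],1),round(np.degrees(s[3]/50),1)],round(r.fun,3),M,rois
E
cat > m1.py <<'E'
from fit import *
ims={c:cv2.imread(f"pics/{c}0.png") for c in P}
R=dict(rack=(RACK,[214,171.8,53,37],[465,275,82,49]),red_dock=(DOCK,[470.8,237,36.5,49.4],[93,283,56,66.6]),blue_dock=(DOCK,[354.6,210,45.8,42],[253.5,278.5,48,64.4]),yellow_dock=(DOCK+[bx()],[392.8,232,54,52.5],[176,249,54,65]))
tiles=[]
for n,(pt,s,t) in R.items():
    for fz in(True,False):
        q,f,M,ro=fit(ims,dict(scene=s,top=t),pt,0,freez=fz); print(n,fz,q,f)
    for c in P:
        l,tt,w,h=ro[c]; im=cv2.resize(ims[c][tt:tt+h,l:l+w],None,fx=3,fy=3); 
        for m,col in((M[c],(0,255,0)),(render(c,pt,[*q[:2],0,np.radians(q[3])],ro[c]),(255,0,255))):
            k,_=cv2.findContours((cv2.resize(m,None,fx=3,fy=3)>.5).astype(np.uint8),cv2.RETR_LIST,cv2.CHAIN_APPROX_NONE); cv2.drawContours(im,k,-1,col,1)
        tiles.append(cv2.copyMakeBorder(im[:280,:330],0,max(0,280-h*3),0,max(0,330-w*3),cv2.BORDER_CONSTANT))
g=np.vstack([np.hstack(tiles[0:4]),np.hstack(tiles[4:8])]); cv2.imwrite("pics/fit1.png",cv2.resize(g,(800,340)))
E
python3 m1.py
```

```text
rack True [np.float64(509.7), np.float64(-306.6), np.float64(-2.1), np.float64(7.5)] 0.062
rack False [np.float64(510.0), np.float64(-305.7), np.float64(4.2), np.float64(7.5)] 0.085
red_dock True [np.float64(500.7), np.float64(353.2), np.float64(-3.4), np.float64(7.8)] 0.071
red_dock False [np.float64(501.0), np.float64(352.7), np.float64(10.4), np.float64(7.8)] 0.12
blue_dock True [np.float64(508.5), np.float64(84.4), np.float64(-2.7), np.float64(163.2)] 0.078
blue_dock False [np.float64(508.6), np.float64(84.5), np.float64(7.2), np.float64(163.4)] 0.115
yellow_dock True [np.float64(559.3), np.float64(212.3), np.float64(-2.5), np.float64(161.4)] 0.092
yellow_dock False [np.float64(560.0), np.float64(212.3), np.float64(6.1), np.float64(161.5)] 0.122
```

View pics/fit1.png

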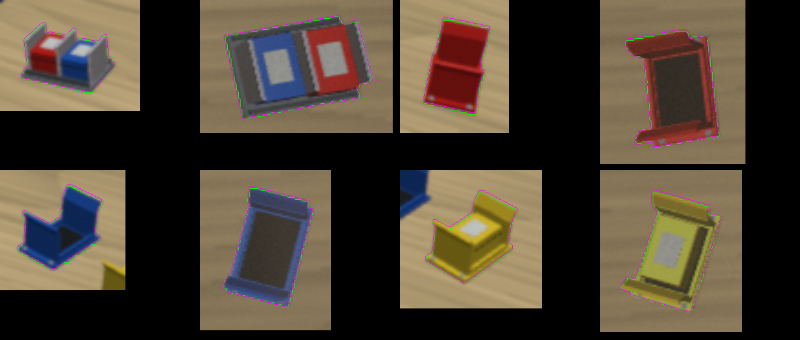

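```bash
cat > go.py <<'E'
import sys,numpy as np
from plant import sensors
# usage: go.py "x,y,z;x,y,z;..." [yaw] : state; rows to each waypoint at current (or assumed) tool yaw
s=sensors.read_state(); R=np.array(s['tcp_rot']); p=np.array(s['ee_pos'])
ya=np.degrees(np.arctan2(R[1,1],R[0,1]))
print("t",round(s['time_s'],2),"tcp",p.round(1),"yaw_y",ya.round(2),"tilt",R[:2,2].round(4),"F",np.round(s['contact_force'],1),"w",round(s['grip_width'],1),"gf",round(float(np.max(s['gripper_force'])),1),"q",np.round(s['q']))
if len(sys.argv)>2: ya=float(sys.argv[2])
a=np.radians(ya); T=np.array([[-np.sin(a),np.cos(a),0],[np.cos(a),np.sin(a),0],[0,0,-1]])
if len(sys.argv)>1 and sys.argv[1]:
    for w in sys.argv[1].split(";"):
        w=np.array(list(map(float,w.split(",")))); d=T@(w-p)/25; n=max(5,int(np.ceil(np.abs(d).max()/.95/5))*5)
        print(w,"rows",n,"each",(d/n).round(3)); p=w
E
python3 go.py
```

```text
t 1.0 tcp [146.8 633.2 186.8] yaw_y 76.95 tilt [0.     0.0001] F [-0.3  0.8 -0.5] w 87.2 gf 0.0 q [-76.  18.  -4.  83.   1.  79.  -3.]
```

>>> arm_command:
  motion:
    - {"gripper": 1, "slide": [0, 0, 0], "rot": [0, 0, 1]}
    - {"gripper": 1, "slide": [0, 0, 0], "rot": [0, 0, 1]}
    - {"gripper": 1, "slide": [0, 0, 0], "rot": [0, 0, 1]}
    - {"gripper": 1, "slide": [0, 0, 0], "rot": [0, 0, 1]}
    - {"gripper": 1, "slide": [0, 0, 0], "rot": [0, 0, 1]}
  squeeze: 30

```text
time_s: 1.42
ee_pos: [146.8, 633.2, 186.8]
tcp_rot: [[-0.672, 0.74, 0.0], [0.74, 0.672, 0.0], [0.0, 0.0, -1.0]]
contact_force: [-0.0, 1.0, -0.5]
grip_width: 86.6
gripper_force: 0.0
```

>>> arm_command:
  motion:
    - {"gripper": 1, "slide": [0, 0, 0], "rot": [0, 0, 1]}
    - {"gripper": 1, "slide": [0, 0, 0], "rot": [0, 0, 1]}
    - {"gripper": 1, "slide": [0, 0, 0], "rot": [0, 0, 1]}
    - {"gripper": 1, "slide": [0, 0, 0], "rot": [0, 0, 1]}
    - {"gripper": 1, "slide": [0, 0, 0], "rot": [0, 0, 1]}

```text
time_s: 1.83
ee_pos: [146.8, 633.2, 186.8]
tcp_rot: [[-0.137, 0.991, 0.0], [0.991, 0.137, 0.0], [0.0, 0.0, -1.0]]
contact_force: [0.0, 0.6, -0.1]
grip_width: 87.2
gripper_force: 0.0
```

```bash
python3 go.py "500,250,180;510,-281,180" 8.2
```

```text
t 1.83 tcp [146.8 633.2 186.8] yaw_y 7.86 tilt [0.     0.0001] F [ 0.   0.6 -0.1] w 87.2 gf 0.0 q [-83.  18.   5.  83.  -2.  78. -70.]
[500. 250. 180.] rows 20 each [-0.859  0.59   0.014]
[ 510. -281.  180.] rows 25 each [-0.843 -0.105  0.   ]
```

>>> arm_command:
  motion:
    - {"gripper": 1, "slide": [-0.86, 0.59, 0], "rot": [0, 0, 0]}
    - {"gripper": 1, "slide": [-0.86, 0.59, 0], "rot": [0, 0, 0]}
    - {"gripper": 1, "slide": [-0.86, 0.59, 0], "rot": [0, 0, 0]}
    - {"gripper": 1, "slide": [-0.86, 0.59, 0], "rot": [0, 0, 0]}
    - {"gripper": 1, "slide": [-0.86, 0.59, 0], "rot": [0, 0, 0]}

```text
time_s: 2.25
ee_pos: [235.8, 536.4, 186.9]
tcp_rot: [[-0.143, 0.99, 0.0], [0.99, 0.143, 0.0], [0.0, 0.0, -1.0]]
contact_force: [0.1, 0.3, 0.4]
grip_width: 87.1
gripper_force: 0.0
```

>>> arm_command:
  motion:
    - {"gripper": 1, "slide": [-0.86, 0.59, 0], "rot": [0, 0, 0]}
    - {"gripper": 1, "slide": [-0.86, 0.59, 0], "rot": [0, 0, 0]}
    - {"gripper": 1, "slide": [-0.86, 0.59, 0], "rot": [0, 0, 0]}
    - {"gripper": 1, "slide": [-0.86, 0.59, 0], "rot": [0, 0, 0]}
    - {"gripper": 1, "slide": [-0.86, 0.59, 0], "rot": [0, 0, 0]}

```text
time_s: 2.67
ee_pos: [324.2, 440.5, 187.0]
tcp_rot: [[-0.143, 0.99, 0.0], [0.99, 0.143, 0.001], [0.001, 0.0, -1.0]]
contact_force: [-0.0, -0.0, -0.6]
grip_width: 87.2
gripper_force: 0.0
```

>>> arm_command:
  motion:
    - {"gripper": 1, "slide": [-0.86, 0.59, 0], "rot": [0, 0, 0]}
    - {"gripper": 1, "slide": [-0.86, 0.59, 0], "rot": [0, 0, 0]}
    - {"gripper": 1, "slide": [-0.86, 0.59, 0], "rot": [0, 0, 0]}
    - {"gripper": 1, "slide": [-0.86, 0.59, 0], "rot": [0, 0, 0]}
    - {"gripper": 1, "slide": [-0.86, 0.59, 0], "rot": [0, 0, 0]}

```text
time_s: 3.08
ee_pos: [412.5, 344.6, 187.1]
tcp_rot: [[-0.143, 0.99, 0.0], [0.99, 0.143, 0.001], [0.001, 0.0, -1.0]]
contact_force: [0.3, 0.6, -1.3]
grip_width: 87.1
gripper_force: 0.0
```

>>> arm_command:
  motion:
    - {"gripper": 1, "slide": [-0.86, 0.59, 0], "rot": [0, 0, 0]}
    - {"gripper": 1, "slide": [-0.86, 0.59, 0], "rot": [0, 0, 0]}
    - {"gripper": 1, "slide": [-0.86, 0.59, 0], "rot": [0, 0, 0]}
    - {"gripper": 1, "slide": [-0.86, 0.59, 0], "rot": [0, 0, 0]}
    - {"gripper": 1, "slide": [-0.86, 0.59, 0], "rot": [0, 0, 0]}

```text
time_s: 3.5
ee_pos: [500.9, 248.7, 187.1]
tcp_rot: [[-0.143, 0.99, 0.0], [0.99, 0.143, 0.001], [0.0, 0.001, -1.0]]
contact_force: [-0.8, -0.1, -0.4]
grip_width: 87.2
gripper_force: 0.0
```

>>> arm_command:
  motion:
    - {"gripper": 1, "slide": [-0.84, -0.1, 0], "rot": [0, 0, 0]}
    - {"gripper": 1, "slide": [-0.84, -0.1, 0], "rot": [0, 0, 0]}
    - {"gripper": 1, "slide": [-0.84, -0.1, 0], "rot": [0, 0, 0]}
    - {"gripper": 1, "slide": [-0.84, -0.1, 0], "rot": [0, 0, 0]}
    - {"gripper": 1, "slide": [-0.84, -0.1, 0], "rot": [0, 0, 0]}

```text
time_s: 3.92
ee_pos: [502.7, 142.9, 186.9]
tcp_rot: [[-0.142, 0.99, 0.0], [0.99, 0.142, 0.0], [0.0, 0.0, -1.0]]
contact_force: [0.5, 0.4, 0.5]
grip_width: 86.8
gripper_force: 0.0
```

>>> arm_command:
  motion:
    - {"gripper": 1, "slide": [-0.84, -0.1, 0], "rot": [0, 0, 0]}
    - {"gripper": 1, "slide": [-0.84, -0.1, 0], "rot": [0, 0, 0]}
    - {"gripper": 1, "slide": [-0.84, -0.1, 0], "rot": [0, 0, 0]}
    - {"gripper": 1, "slide": [-0.84, -0.1, 0], "rot": [0, 0, 0]}
    - {"gripper": 1, "slide": [-0.84, -0.1, 0], "rot": [0, 0, 0]}

```text
time_s: 4.33
ee_pos: [505.3, 37.2, 187.0]
tcp_rot: [[-0.143, 0.99, 0.001], [0.99, 0.143, 0.001], [0.0, 0.001, -1.0]]
contact_force: [0.1, -0.4, -0.1]
grip_width: 87.1
gripper_force: 0.0
```

>>> arm_command:
  motion:
    - {"gripper": 1, "slide": [-0.84, -0.1, 0], "rot": [0, 0, 0]}
    - {"gripper": 1, "slide": [-0.84, -0.1, 0], "rot": [0, 0, 0]}
    - {"gripper": 1, "slide": [-0.84, -0.1, 0], "rot": [0, 0, 0]}
    - {"gripper": 1, "slide": [-0.84, -0.1, 0], "rot": [0, 0, 0]}
    - {"gripper": 1, "slide": [-0.84, -0.1, 0], "rot": [0, 0, 0]}

```text
time_s: 4.75
ee_pos: [507.8, -68.5, 187.0]
tcp_rot: [[-0.143, 0.99, 0.001], [0.99, 0.143, 0.001], [0.0, 0.001, -1.0]]
contact_force: [0.9, -1.2, 1.3]
grip_width: 87.3
gripper_force: 0.0
```

>>> arm_command:
  motion:
    - {"gripper": 1, "slide": [-0.84, -0.1, 0], "rot": [0, 0, 0]}
    - {"gripper": 1, "slide": [-0.84, -0.1, 0], "rot": [0, 0, 0]}
    - {"gripper": 1, "slide": [-0.84, -0.1, 0], "rot": [0, 0, 0]}
    - {"gripper": 1, "slide": [-0.84, -0.1, 0], "rot": [0, 0, 0]}
    - {"gripper": 1, "slide": [-0.84, -0.1, 0], "rot": [0, 0, 0]}

```text
time_s: 5.17
ee_pos: [510.5, -174.1, 187.0]
tcp_rot: [[-0.143, 0.99, 0.001], [0.99, 0.143, 0.0], [0.0, 0.001, -1.0]]
contact_force: [0.3, -0.3, -0.5]
grip_width: 86.9
gripper_force: 0.0
```

>>> arm_command:
  motion:
    - {"gripper": 1, "slide": [-0.84, -0.1, 0], "rot": [0, 0, 0]}
    - {"gripper": 1, "slide": [-0.84, -0.1, 0], "rot": [0, 0, 0]}
    - {"gripper": 1, "slide": [-0.84, -0.1, 0], "rot": [0, 0, 0]}
    - {"gripper": 1, "slide": [-0.84, -0.1, 0], "rot": [0, 0, 0]}
    - {"gripper": 1, "slide": [-0.84, -0.1, 0], "rot": [0, 0, 0]}

```text
time_s: 5.58
ee_pos: [513.2, -279.7, 186.9]
tcp_rot: [[-0.143, 0.99, 0.001], [0.99, 0.143, 0.0], [0.0, 0.001, -1.0]]
contact_force: [0.3, 1.0, 0.2]
grip_width: 87.0
gripper_force: 0.0
```

```bash
python3 go.py "506.6,-281.3,90;506.6,-281.3,17"
```

```text
t 5.58 tcp [ 513.2 -279.7  186.9] yaw_y 8.22 tilt [0.0006 0.0002] F [0.3 1.  0.2] w 87.0 gf 0.0 q [-18.  14.  51.  94. -11.  77.  44.]
[ 506.6 -281.3   90. ] rows 5 each [-0.005 -0.054  0.775]
[ 506.6 -281.3   17. ] rows 5 each [0.    0.    0.584]
```

>>> arm_command:
  motion:
    - {"gripper": 1, "slide": [0, -0.05, 0.78], "rot": [0, 0, 0.02]}
    - {"gripper": 1, "slide": [0, -0.05, 0.78], "rot": [0, 0, 0.02]}
    - {"gripper": 1, "slide": [0, -0.05, 0.78], "rot": [0, 0, 0.02]}
    - {"gripper": 1, "slide": [0, -0.05, 0.78], "rot": [0, 0, 0.02]}
    - {"gripper": 1, "slide": [0, -0.05, 0.78], "rot": [0, 0, 0.02]}

```text
time_s: 6.0
ee_pos: [506.9, -279.7, 88.5]
tcp_rot: [[-0.131, 0.991, 0.001], [0.991, 0.131, 0.0], [0.0, 0.001, -1.0]]
contact_force: [-0.8, 0.2, -0.1]
grip_width: 87.0
gripper_force: 0.0
```

```bash
python3 go.py "506.6,-281.3,17"; python3 - <<'E'
from plant import *
import cv2
im=read_camera("scene")[130:260,150:350]; cv2.imwrite("pics/a.png",cv2.resize(im,(800,520)))
E
```

```text
t 6.0 tcp [ 506.9 -279.7   88.5] yaw_y 7.51 tilt [0.0005 0.0002] F [-0.8  0.2 -0.1] w 87.0 gf 0.0 q [-16.  18.  50. 102. -15.  67.  46.]
[ 506.6 -281.3   17. ] rows 5 each [-0.013 -0.004  0.572]
```

View pics/a.png

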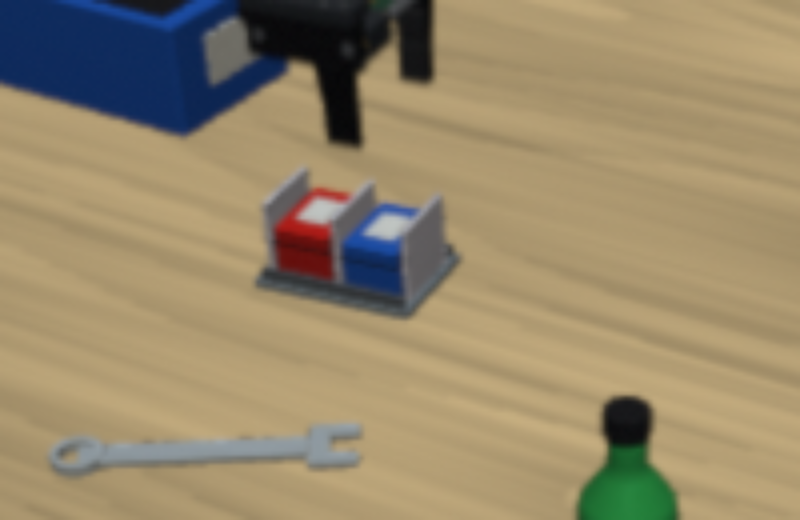

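```bash
python3 go.py; python3 - <<'E'
from plant import *
from fit import *
a=np.radians(7.5); o=np.array([506.9,-279.7,88.5]); pts=np.array([o+s*43.5*np.array([np.cos(a),np.sin(a),0]) for s in(-1,1)])
g=[]
for c,(l,t,w,h) in dict(scene=(180,120,120,90),top=(420,220,150,112)).items():
    im=read_camera(c); im=im[t:t+h,l:l+w]; im=cv2.resize(im,(400,300),interpolation=cv2.INTER_CUBIC)
    for u in (proj(c,pts)-[l,t]+.5)*400/w: cv2.drawMarker(im,tuple(int(v) for v in u),(0,255,255),cv2.MARKER_CROSS,14,1)
    g.append(im)
cv2.imwrite("pics/b.png",np.hstack(g))
E
```

```text
t 6.05 tcp [ 504.2 -278.3   84.6] yaw_y 7.5 tilt [-0.0055  0.0021] F [-2.4  1.1 -3. ] w 87.3 gf 0.0 q [-15.  18.  50. 102. -15.  67.  46.]
```

View pics/b.png

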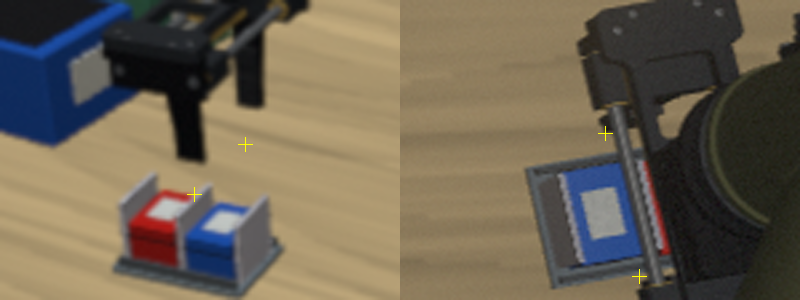

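>>> arm_command:
  motion:
    - {"gripper": 1, "slide": [0, 0, 0.5], "rot": [0, 0, 0]}
    - {"gripper": 1, "slide": [0, 0, 0.5], "rot": [0, 0, 0]}
    - {"gripper": 1, "slide": [0, 0, 0.5], "rot": [0, 0, 0]}
    - {"gripper": 1, "slide": [0, 0, 0.2], "rot": [0, 0, 0]}
    - {"gripper": 1, "slide": [0, 0, 0], "rot": [0, 0, 0]}

```text
time_s: 6.57
ee_pos: [505.7, -279.1, 45.0]
tcp_rot: [[-0.131, 0.991, -0.003], [0.991, 0.131, 0.001], [0.001, -0.003, -1.0]]
contact_force: [0.1, 0.2, 0.0]
grip_width: 87.4
gripper_force: 0.0
```

```bash
python3 go.py; python3 - <<'E'
from plant import *
from fit import *
s=sensors.read_state(); o=s['ee_pos'];y=np.array(s['tcp_rot'])[:,1]; pts=np.array([o+k*43.5*y for k in(-1,1)])
g=[]
for c,(l,t,w,h) in dict(scene=(190,130,100,75),top=(440,230,120,90)).items():
    im=read_camera(c); im=im[t:t+h,l:l+w]; im=cv2.resize(im,(400,300),interpolation=cv2.INTER_CUBIC)
    for u in (proj(c,pts)-[l,t]+.5)*400/w: cv2.drawMarker(im,tuple(int(v) for v in u),(0,255,255),cv2.MARKER_CROSS,14,1)
    g.append(im)
cv2.imwrite("pics/c.png",np.hstack(g))
E
python3 go.py
```

```text
t 6.57 tcp [ 505.7 -279.1   45. ] yaw_y 7.51 tilt [-0.0028  0.0009] F [0.1 0.2 0. ] w 87.4 gf 0.0 q [-14.  21.  48. 104. -18.  62.  48.]
t 6.67 tcp [ 506.8 -279.9   46.6] yaw_y 7.5 tilt [-0.0004 -0.0001] F [0.6 0.8 0.4] w 87.2 gf 0.0 q [-14.  21.  48. 104. -18.  62.  48.]
```

View pics/c.png

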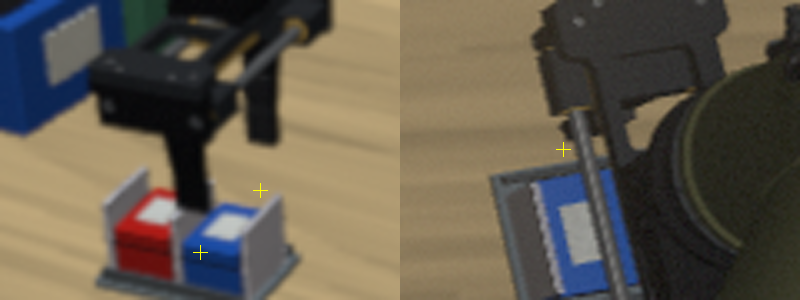

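```bash
python3 - <<'E'
from fit import *
def tri(a,b):
    A=[];B=[]
    for c,uv in(("scene",a),("top",b)):
        o=back(c,uv,0);d=back(c,uv,100)-o;d/=np.linalg.norm(d);M=np.eye(3)-np.outer(d,d);A.append(M);B.append(M@o)
    X=np.linalg.lstsq(np.vstack(A),np.hstack(B),rcond=None)[0]; print(X.round(1),[ (proj(c,X[None])[0]-uv).round(1) for c,uv in(("scene",a),("top",b))])
tri((246,152),(494,263))
tri((238.2,181.2),(492.5,267.5))
# other: near housing outer upper-left corner scene(93,60)/top(540,45)?; far
tri((190+93*.25,130+55*.25),(440+137*.3,230+45*.3))
for z in (46,60,80,90,100,120,150): print(z,proj("scene",np.array([[557,-273,z]])).round(1),proj("top",np.array([[557,-273,z]])).round(1))
E
```

```text
[ 548.3 -245.5  165.9] [array([-0.6, -0.2]), array([-0.9,  0.5])]
[ 554.7 -269.9   82.1] [array([0., 0.]), array([ 0., -0.])]
[ 594.6 -256.7  191.6] [array([15.8,  4.7]), array([ 21.5, -14.5])]
46 [[237.8 193.8]] [[488.  269.4]]
60 [[237.4 189. ]] [[490.4 268.1]]
80 [[236.7 182.1]] [[493.9 266.2]]
90 [[236.4 178.5]] [[495.7 265.2]]
100 [[236.1 175. ]] [[497.6 264.2]]
120 [[235.4 167.8]] [[501.5 262.1]]
150 [[234.4 156.7]] [[507.5 258.8]]
```

>>> arm_command:
  motion:
    - {"gripper": 1, "slide": [-0.05, 0, 0.4], "rot": [0, 0, 0]}
    - {"gripper": 1, "slide": [0, 0, 0.4], "rot": [0, 0, 0]}
    - {"gripper": 1, "slide": [0, 0, 0.3], "rot": [0, 0, 0]}
    - {"gripper": 1, "slide": [0, 0, 0.08], "rot": [0, 0, 0]}
    - {"gripper": 1, "slide": [0, 0, 0], "rot": [0, 0, 0]}

```text
time_s: 7.08
ee_pos: [506.2, -280.6, 16.1]
tcp_rot: [[-0.131, 0.991, -0.002], [0.991, 0.131, 0.001], [0.001, -0.002, -1.0]]
contact_force: [-0.6, -0.9, 0.5]
grip_width: 87.1
gripper_force: 0.0
```

>>> arm_command:
  motion:
    - {"gripper": 0.6, "slide": [0, 0, 0], "rot": [0, 0, 0]}
    - {"gripper": 0.6, "slide": [0, 0, 0], "rot": [0, 0, 0]}
    - {"gripper": 0.6, "slide": [0, 0, 0], "rot": [0, 0, 0]}
    - {"gripper": 0.6, "slide": [0, 0, 0], "rot": [0, 0, 0]}
    - {"gripper": 0.6, "slide": [0, 0, 0], "rot": [0, 0, 0]}
  squeeze: 20

```text
time_s: 7.5
ee_pos: [507.3, -281.0, 17.5]
tcp_rot: [[-0.131, 0.991, 0.001], [0.991, 0.131, -0.0], [-0.0, 0.001, -1.0]]
contact_force: [0.1, -0.2, -0.3]
grip_width: 61.7
gripper_force: 0.0
```

```bash
python3 go.py; python3 - <<'E'
from plant import *
from fit import *
s=sensors.read_state(); o=s['ee_pos'];y=np.array(s['tcp_rot'])[:,1]; pts=np.array([o+k*30*y for k in(-1,1)])
g=[]
for c,(l,t,w,h) in dict(scene=(190,140,100,75),top=(440,230,120,90)).items():
    im=read_camera(c); im=im[t:t+h,l:l+w]; im=cv2.resize(im,(400,300),interpolation=cv2.INTER_CUBIC)
    for u in (proj(c,pts)-[l,t]+.5)*400/w: cv2.drawMarker(im,tuple(int(v) for v in u),(0,255,255),cv2.MARKER_CROSS,14,1)
    g.append(im)
cv2.imwrite("pics/d.png",np.hstack(g))
E
python3 go.py
```

```text
t 7.5 tcp [ 507.3 -281.    17.5] yaw_y 7.51 tilt [ 0.0006 -0.    ] F [ 0.1 -0.2 -0.3] w 61.7 gf 0.0 q [-13.  23.  47. 105. -20.  60.  50.]
t 7.6 tcp [ 507.2 -281.    17.4] yaw_y 7.51 tilt [0.0004 0.    ] F [-0.7 -0.6  0.4] w 56.1 gf 0.0 q [-13.  23.  47. 105. -20.  60.  50.]
```

View pics/d.png

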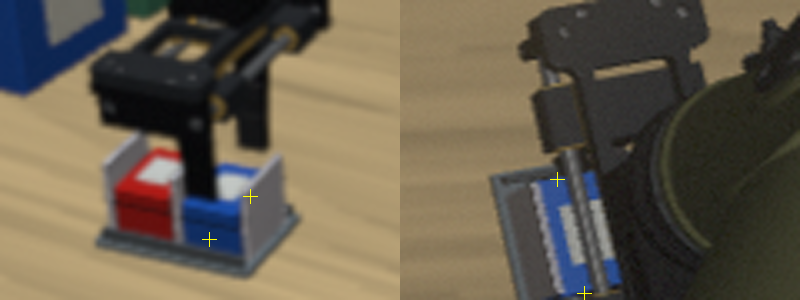

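>>> arm_command:
  motion:
    - {"gripper": 1, "slide": [0, 0, 0], "rot": [0, 0, 0]}
    - {"gripper": 1, "slide": [0, 0, 0], "rot": [0, 0, 0]}
    - {"gripper": 1, "slide": [0, 0, 0], "rot": [0, 0, 0]}
    - {"gripper": 1, "slide": [0, 0, 0], "rot": [0, 0, 0]}
    - {"gripper": 1, "slide": [0, 0, 0], "rot": [0, 0, 0]}

```text
time_s: 8.02
ee_pos: [507.0, -281.0, 17.2]
tcp_rot: [[-0.131, 0.991, 0.0], [0.991, 0.131, 0.0], [0.0, 0.0, -1.0]]
contact_force: [-0.9, 0.7, -0.4]
grip_width: 81.0
gripper_force: 0.0
```

>>> arm_command:
  motion:
    - {"gripper": 1, "slide": [0, -0.02, 0.3], "rot": [0, 0, 0]}
    - {"gripper": 1, "slide": [0, 0, 0.3], "rot": [0, 0, 0]}
    - {"gripper": 1, "slide": [0, 0, 0.2], "rot": [0, 0, 0]}
    - {"gripper": 1, "slide": [0, 0, 0.2], "rot": [0, 0, 0]}
    - {"gripper": 1, "slide": [0, 0, 0.2], "rot": [0, 0, 0]}

```text
time_s: 8.43
ee_pos: [506.2, -280.9, -13.7]
tcp_rot: [[-0.131, 0.991, -0.001], [0.991, 0.131, 0.0], [0.0, -0.001, -1.0]]
contact_force: [-0.0, -0.3, 0.4]
grip_width: 87.0
gripper_force: 0.0
```

>>> arm_command:
  motion:
    - {"gripper": 1, "slide": [0, 0, 0.1], "rot": [0, 0, 0]}
    - {"gripper": 1, "slide": [0, 0, 0.1], "rot": [0, 0, 0]}
    - {"gripper": 1, "slide": [0, 0, 0], "rot": [0, 0, 0]}
    - {"gripper": 1, "slide": [0, 0, 0], "rot": [0, 0, 0]}
    - {"gripper": 1, "slide": [0, 0, 0], "rot": [0, 0, 0]}

```text
time_s: 8.85
ee_pos: [506.8, -281.2, -17.5]
tcp_rot: [[-0.131, 0.991, 0.001], [0.991, 0.131, -0.0], [-0.0, 0.001, -1.0]]
contact_force: [0.5, -0.2, 0.4]
grip_width: 87.0
gripper_force: 0.0
```

```bash
python3 - <<'E'
from plant import *
from fit import *
s=sensors.read_state(); o=s['ee_pos'];y=np.array(s['tcp_rot'])[:,1]; pts=np.array([o+k*43*y+[0,0,36] for k in(-1,1)])
g=[]
for c,(l,t,w,h) in dict(scene=(190,150,100,75),top=(440,230,120,90)).items():
    im=read_camera(c); im=im[t:t+h,l:l+w]; im=cv2.resize(im,(400,300),interpolation=cv2.INTER_CUBIC)
    for u in (proj(c,pts)-[l,t]+.5)*400/w: cv2.drawMarker(im,tuple(int(v) for v in u),(0,255,255),cv2.MARKER_CROSS,14,1)
    g.append(im)
cv2.imwrite("pics/e.png",np.hstack(g))
E
python3 go.py
```

```text
t 8.95 tcp [ 506.8 -281.2  -17.4] yaw_y 7.51 tilt [ 0.0007 -0.0001] F [-0.1 -0.   0.4] w 86.9 gf 0.0 q [-11.  26.  45. 107. -22.  56.  52.]
```

View pics/e.png

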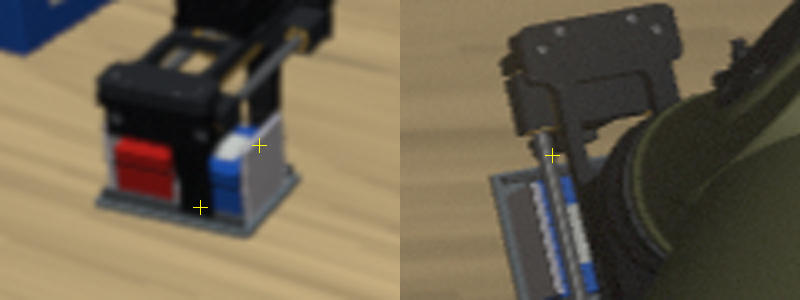

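The picture shows the reported TCP sits about 37 mm below the true fingertips. The fingers now flank the blue box, with the near tip at about scene px (239,204). Next I close the gripper.

>>> arm_command:
  motion:
    - {"gripper": 0.4, "slide": [0, 0, 0], "rot": [0, 0, 0]}
    - {"gripper": 0.4, "slide": [0, 0, 0], "rot": [0, 0, 0]}
    - {"gripper": 0.4, "slide": [0, 0, 0], "rot": [0, 0, 0]}
    - {"gripper": 0.4, "slide": [0, 0, 0], "rot": [0, 0, 0]}
    - {"gripper": 0.4, "slide": [0, 0, 0], "rot": [0, 0, 0]}
  squeeze: 30

```text
time_s: 9.37
ee_pos: [506.6, -281.0, -17.7]
tcp_rot: [[-0.131, 0.991, 0.0], [0.991, 0.131, 0.0], [0.0, 0.0, -1.0]]
contact_force: [0.1, 0.2, 0.6]
grip_width: 61.7
gripper_force: 0.0
```

>>> arm_command:
  motion:
    - {"gripper": 0.4, "slide": [0, 0, 0], "rot": [0, 0, 0]}
    - {"gripper": 0.4, "slide": [0, 0, 0], "rot": [0, 0, 0]}
    - {"gripper": 0.4, "slide": [0, 0, 0], "rot": [0, 0, 0]}
    - {"gripper": 0.4, "slide": [0, 0, -0.1], "rot": [0, 0, 0]}
    - {"gripper": 0.4, "slide": [0, 0, -0.1], "rot": [0, 0, 0]}

```text
time_s: 9.78
ee_pos: [506.1, -280.9, -13.0]
tcp_rot: [[-0.131, 0.991, -0.001], [0.991, 0.131, 0.0], [0.0, -0.001, -1.0]]
contact_force: [-0.0, 0.6, -1.4]
grip_width: 59.7
gripper_force: 30.0
```

```bash
python3 go.py "507,-281,90;525,-60,90"
```

```text
t 9.78 tcp [ 506.1 -280.9  -13. ] yaw_y 7.5 tilt [-0.001   0.0004] F [-0.   0.6 -1.4] w 59.7 gf 30.0 q [-11.  26.  46. 107. -22.  57.  51.]
[ 507. -281.   90.] rows 5 each [-0.002  0.007 -0.824]
[525. -60.  90.] rows 10 each [0.867 0.187 0.   ]
```

>>> arm_command:
  motion:
    - {"gripper": 0.4, "slide": [0, 0, -0.6], "rot": [0, 0, 0]}
    - {"gripper": 0.4, "slide": [0, 0, -0.8], "rot": [0, 0, 0]}
    - {"gripper": 0.4, "slide": [0, 0, -1], "rot": [0, 0, 0]}
    - {"gripper": 0.4, "slide": [0, 0, -1], "rot": [0, 0, 0]}
    - {"gripper": 0.4, "slide": [0, 0, -0.6], "rot": [0, 0, 0]}

```text
time_s: 10.2
ee_pos: [507.2, -281.9, 89.8]
tcp_rot: [[-0.13, 0.991, 0.002], [0.991, 0.13, -0.001], [-0.001, 0.002, -1.0]]
contact_force: [0.5, -0.1, -2.3]
grip_width: 59.9
gripper_force: 30.0
```

>>> arm_command:
  motion:
    - {"gripper": 0.4, "slide": [0.4, 0.1, 0], "rot": [0, 0, 0.7]}
    - {"gripper": 0.4, "slide": [0.4, 0.1, 0], "rot": [0, 0, 0.7]}
    - {"gripper": 0.4, "slide": [0.4, 0.1, 0], "rot": [0, 0, 0.7]}
    - {"gripper": 0.4, "slide": [0.4, 0.1, 0], "rot": [0, 0, 0.7]}
    - {"gripper": 0.4, "slide": [0.4, 0.1, 0], "rot": [0, 0, 0.7]}

```text
time_s: 10.62
ee_pos: [520.5, -231.3, 87.3]
tcp_rot: [[0.289, 0.957, -0.0], [0.957, -0.289, 0.001], [0.001, -0.0, -1.0]]
contact_force: [-0.6, -0.1, -1.4]
grip_width: 59.9
gripper_force: 30.0
```

```bash
python3 go.py "525,-60,80;525,-60,-15"
```

```text
t 10.62 tcp [ 520.5 -231.3   87.3] yaw_y -16.82 tilt [-0.0002  0.0007] F [-0.6 -0.1 -1.4] w 59.9 gf 30.0 q [-24.  18.  54. 103. -16.  66.  18.]
[525. -60.  80.] rows 10 each [ 0.661 -0.181  0.029]
[525. -60. -15.] rows 5 each [0.   0.   0.76]
```

>>> arm_command:
  motion:
    - {"gripper": 0.4, "slide": [0.5, -0.14, 0], "rot": [0, 0, 0]}
    - {"gripper": 0.4, "slide": [0.8, -0.22, 0], "rot": [0, 0, 0]}
    - {"gripper": 0.4, "slide": [0.8, -0.22, 0], "rot": [0, 0, 0]}
    - {"gripper": 0.4, "slide": [0.8, -0.22, 0], "rot": [0, 0, 0]}
    - {"gripper": 0.4, "slide": [0.8, -0.22, 0], "rot": [0, 0, 0]}

```text
time_s: 11.03
ee_pos: [522.3, -135.1, 87.2]
tcp_rot: [[0.285, 0.958, -0.0], [0.958, -0.285, 0.0], [0.0, -0.0, -1.0]]
contact_force: [-0.1, -1.1, -2.0]
grip_width: 59.7
gripper_force: 30.0
```

>>> arm_command:
  motion:
    - {"gripper": 0.4, "slide": [0.8, -0.22, 0.2], "rot": [0, 0, 0]}
    - {"gripper": 0.4, "slide": [0.8, -0.22, 0.5], "rot": [0, 0, 0]}
    - {"gripper": 0.4, "slide": [0.8, -0.22, 0.8], "rot": [0, 0, 0]}
    - {"gripper": 0.4, "slide": [0.5, -0.14, 0.8], "rot": [0, 0, 0]}
    - {"gripper": 0.4, "slide": [0, 0, 0.8], "rot": [0, 0, 0]}

```text
time_s: 11.45
ee_pos: [524.4, -56.3, 9.0]
tcp_rot: [[0.28, 0.96, 0.0], [0.96, -0.28, 0.003], [0.003, -0.001, -1.0]]
contact_force: [-0.7, 0.4, -2.5]
grip_width: 60.0
gripper_force: 30.0
```

>>> arm_command:
  motion:
    - {"gripper": 0.4, "slide": [0, 0, 0.5], "rot": [0, 0, 0]}
    - {"gripper": 0.4, "slide": [0, 0, 0.2], "rot": [0, 0, 0]}
    - {"gripper": 0.4, "slide": [0, 0, 0.1], "rot": [0, 0, 0]}
    - {"gripper": 0.4, "slide": [0, 0, 0], "rot": [0, 0, 0]}
    - {"gripper": 0.4, "slide": [0, 0, 0], "rot": [0, 0, 0]}

```text
time_s: 11.87
ee_pos: [525.0, -61.6, -9.3]
tcp_rot: [[0.286, 0.958, 0.002], [0.958, -0.286, -0.0], [0.0, 0.002, -1.0]]
contact_force: [-0.4, -0.9, -1.1]
grip_width: 59.7
gripper_force: 30.0
```

```bash
python3 go.py
```

```text
t 11.87 tcp [525.  -61.6  -9.3] yaw_y -16.63 tilt [ 0.0016 -0.    ] F [-0.4 -0.9 -1.1] w 59.7 gf 30.0 q [-38.  19.  48. 114. -17.  54.   2.]
```

>>> arm_command:
  motion:
    - {"gripper": 0.4, "slide": [0, 0, 0.2], "rot": [0, 0, 0]}
    - {"gripper": 0.4, "slide": [0, 0, 0.15], "rot": [0, 0, 0]}
    - {"gripper": 0.4, "slide": [0, 0, 0.1], "rot": [0, 0, 0]}
    - {"gripper": 0.4, "slide": [0, 0, 0.05], "rot": [0, 0, 0]}
    - {"gripper": 0.4, "slide": [0, 0, 0.04], "rot": [0, 0, 0]}

```text
time_s: 12.28
ee_pos: [524.0, -60.7, -23.8]
tcp_rot: [[0.285, 0.959, -0.0], [0.959, -0.285, 0.0], [0.0, -0.001, -1.0]]
contact_force: [-5.2, -0.1, 10.5]
grip_width: 59.8
gripper_force: 30.0
```

>>> arm_command:
  motion:
    - {"gripper": 0.4, "slide": [0, 0, 0.02], "rot": [0, 0, 0]}
    - {"gripper": 0.4, "slide": [0, 0, 0.02], "rot": [0, 0, 0]}
    - {"gripper": 0.4, "slide": [0, 0, 0], "rot": [0, 0, 0]}
    - {"gripper": 0.4, "slide": [0, 0, 0], "rot": [0, 0, 0]}
    - {"gripper": 0.4, "slide": [0, 0, 0], "rot": [0, 0, 0]}

```text
time_s: 12.7
ee_pos: [524.0, -60.7, -23.8]
tcp_rot: [[0.285, 0.959, -0.001], [0.959, -0.285, 0.001], [0.001, -0.001, -1.0]]
contact_force: [-4.5, 0.6, 8.9]
grip_width: 60.0
gripper_force: 30.0
```

>>> arm_command:
  motion:
    - {"gripper": 1, "slide": [0, 0, 0], "rot": [0, 0, 0]}
    - {"gripper": 1, "slide": [0, 0, 0], "rot": [0, 0, 0]}
    - {"gripper": 1, "slide": [0, 0, 0], "rot": [0, 0, 0]}
    - {"gripper": 1, "slide": [0, 0, 0], "rot": [0, 0, 0]}
    - {"gripper": 1, "slide": [0, 0, 0], "rot": [0, 0, 0]}

```text
time_s: 13.12
ee_pos: [524.3, -60.8, -24.8]
tcp_rot: [[0.285, 0.959, 0.0], [0.959, -0.285, -0.0], [0.0, 0.0, -1.0]]
contact_force: [0.3, 0.8, 0.5]
grip_width: 83.2
gripper_force: 0.0
```

>>> arm_command:
  motion:
    - {"gripper": 1, "slide": [0, 0, -0.2], "rot": [0, 0, 0]}
    - {"gripper": 1, "slide": [0, 0, -0.6], "rot": [0, 0, 0]}
    - {"gripper": 1, "slide": [0, 0, -0.8], "rot": [0, 0, 0]}
    - {"gripper": 1, "slide": [0, 0, -0.6], "rot": [0, 0, -0.5]}
    - {"gripper": 1, "slide": [0, 0, -0.2], "rot": [0, 0, -0.6]}

```text
time_s: 13.53
ee_pos: [525.9, -61.1, 37.8]
tcp_rot: [[0.154, 0.988, 0.004], [0.988, -0.154, 0.0], [0.001, 0.004, -1.0]]
contact_force: [0.2, 0.0, -0.8]
grip_width: 87.2
gripper_force: 0.0
```

>>> arm_command:
  motion:
    - {"gripper": 1, "slide": [0, 0, 0], "rot": [0, 0, -1]}
    - {"gripper": 1, "slide": [0, 0, 0], "rot": [0, 0, -1]}
    - {"gripper": 1, "slide": [0, 0, 0], "rot": [0, 0, -1]}
    - {"gripper": 1, "slide": [0, 0, 0], "rot": [0, 0, -1]}
    - {"gripper": 1, "slide": [0, 0, 0], "rot": [0, 0, -1]}

```text
time_s: 13.95
ee_pos: [524.3, -60.8, 35.6]
tcp_rot: [[-0.434, 0.901, 0.0], [0.901, 0.434, 0.0], [-0.0, 0.0, -1.0]]
contact_force: [-0.1, -0.0, 0.2]
grip_width: 87.0
gripper_force: 0.0
```

>>> arm_command:
  motion:
    - {"gripper": 1, "slide": [0, 0, 0], "rot": [0, 0, -1]}
    - {"gripper": 1, "slide": [0, 0, 0], "rot": [0, 0, -1]}
    - {"gripper": 1, "slide": [0, 0, 0], "rot": [0, 0, -1]}
    - {"gripper": 1, "slide": [0, 0, 0], "rot": [0, 0, -1]}
    - {"gripper": 1, "slide": [0, 0, 0], "rot": [0, 0, -1]}

```text
time_s: 14.37
ee_pos: [524.3, -60.9, 35.6]
tcp_rot: [[-0.867, 0.499, 0.0], [0.499, 0.867, 0.0], [-0.0, 0.0, -1.0]]
contact_force: [-0.4, -0.4, 0.0]
grip_width: 87.0
gripper_force: 0.0
```

>>> arm_command:
  motion:
    - {"gripper": 1, "slide": [0, 0, 0], "rot": [0, 0, -1]}
    - {"gripper": 1, "slide": [0, 0, 0], "rot": [0, 0, -1]}
    - {"gripper": 1, "slide": [0, 0, 0], "rot": [0, 0, 0]}
    - {"gripper": 1, "slide": [0, 0, 0], "rot": [0, 0, 0]}
    - {"gripper": 1, "slide": [0, 0, 0], "rot": [0, 0, 0]}

```text
time_s: 14.78
ee_pos: [524.3, -60.8, 35.4]
tcp_rot: [[-0.958, 0.287, 0.0], [0.287, 0.958, 0.0], [-0.0, 0.0, -1.0]]
contact_force: [0.0, -0.3, 0.2]
grip_width: 87.1
gripper_force: 0.0
```

```bash
python3 go.py "524,-60.7,-20"
```

```text
t 14.78 tcp [524.3 -60.8  35.4] yaw_y 73.33 tilt [0.0003 0.0001] F [ 0.  -0.3  0.2] w 87.1 gf 0.0 q [-29.  12.  36. 112.  -9.  59.  85.]
[524.  -60.7 -20. ] rows 5 each [0.002 0.    0.443]
```

>>> arm_command:
  motion:
    - {"gripper": 1, "slide": [0, 0, 0.5], "rot": [0, 0, 0]}
    - {"gripper": 1, "slide": [0, 0, 0.7], "rot": [0, 0, 0]}
    - {"gripper": 1, "slide": [0, 0, 0.6], "rot": [0, 0, 0]}
    - {"gripper": 1, "slide": [0, 0, 0.4], "rot": [0, 0, 0]}
    - {"gripper": 1, "slide": [0, 0, 0.1], "rot": [0, 0, 0]}

```text
time_s: 15.2
ee_pos: [522.2, -60.7, -24.7]
tcp_rot: [[-0.959, 0.285, -0.004], [0.285, 0.959, -0.001], [0.004, -0.002, -1.0]]
contact_force: [-0.0, -0.7, 0.6]
grip_width: 87.1
gripper_force: 0.0
```

>>> arm_command:
  motion:
    - {"gripper": 0.2, "slide": [0, 0, 0], "rot": [0, 0, 0]}
    - {"gripper": 0.2, "slide": [0, 0, 0], "rot": [0, 0, 0]}
    - {"gripper": 0.2, "slide": [0, 0, 0], "rot": [0, 0, 0]}
    - {"gripper": 0.2, "slide": [0, 0, 0], "rot": [0, 0, 0]}
    - {"gripper": 0.2, "slide": [0, 0, 0], "rot": [0, 0, 0]}

```text
time_s: 15.62
ee_pos: [524.8, -60.7, -21.6]
tcp_rot: [[-0.959, 0.284, 0.001], [0.284, 0.959, 0.0], [-0.001, 0.001, -1.0]]
contact_force: [-0.6, 0.8, 0.3]
grip_width: 61.3
gripper_force: 0.0
```

>>> arm_command:
  motion:
    - {"gripper": 0.2, "slide": [0, 0, 0], "rot": [0, 0, 0]}
    - {"gripper": 0.2, "slide": [0, 0, 0], "rot": [0, 0, 0]}
    - {"gripper": 0.2, "slide": [0, 0, 0], "rot": [0, 0, 0]}
    - {"gripper": 0.2, "slide": [0, 0, 0], "rot": [0, 0, 0]}
    - {"gripper": 0.2, "slide": [0, 0, 0], "rot": [0, 0, 0]}

```text
time_s: 16.03
ee_pos: [524.3, -60.9, -22.1]
tcp_rot: [[-0.959, 0.284, 0.0], [0.284, 0.959, 0.0], [-0.0, 0.0, -1.0]]
contact_force: [0.2, -0.4, 1.9]
grip_width: 40.1
gripper_force: 30.0
```

```bash
python3 go.py "524,-60.7,100"; python3 - <<'E'
from fit import *
from plant import *
im={c:read_camera(c) for c in P}
for c in P:
    r=recognise(c,"blue_box"); print(c,[(np.round(x['box'],1).tolist(),round(x['score'],2)) for x in r[:2]])
    print(proj(c,np.array([[524,-60.7,18],[524,-60.7,36]])).round(1).tolist())
E
```

```text
t 16.03 tcp [524.3 -60.9 -22.1] yaw_y 73.51 tilt [0.0002 0.    ] F [ 0.2 -0.4  1.9] w 40.1 gf 30.0 q [-27.  18.  35. 114. -13.  52.  88.]
[524.  -60.7 100. ] rows 10 each [ 0.001  0.    -0.488]
scene [([303.1, 210.4, 30.5, 25.7], 0.85)]
[[317.7, 219.0], [317.8, 212.9]]
top []
[[362.3, 296.1], [363.1, 294.9]]
```

>>> arm_command:
  motion:
    - {"gripper": 0.2, "slide": [0, 0, -0.3], "rot": [0, 0, 0]}
    - {"gripper": 0.2, "slide": [0, 0, -0.8], "rot": [0, 0, 0]}
    - {"gripper": 0.2, "slide": [0, 0, -1], "rot": [0, 0, 0]}
    - {"gripper": 0.2, "slide": [0, 0, -1], "rot": [0, 0, 0]}
    - {"gripper": 0.2, "slide": [0, 0, -1], "rot": [0, 0, 0]}

```text
time_s: 16.65
ee_pos: [523.5, -60.8, 81.2]
tcp_rot: [[-0.959, 0.284, -0.001], [0.284, 0.959, -0.0], [0.001, -0.0, -1.0]]
contact_force: [1.0, 0.7, -1.7]
grip_width: 39.9
gripper_force: 30.0
```

```bash
python3 go.py "508.5,84.5,80;508.5,84.5,-16"
```

```text
t 16.65 tcp [523.5 -60.8  81.2] yaw_y 73.49 tilt [-0.001  -0.0001] F [ 1.   0.7 -1.7] w 39.9 gf 30.0 q [-30.   9.  37. 109.  -6.  64.  83.]
[508.5  84.5  80. ] rows 10 each [0.223 0.54  0.005]
[508.5  84.5 -16. ] rows 5 each [0.    0.    0.768]
```

>>> arm_command:
  motion:
    - {"gripper": 0.2, "slide": [0.22, 0.54, 0], "rot": [0, 0, 0]}
    - {"gripper": 0.2, "slide": [0.22, 0.54, 0], "rot": [0, 0, 0]}
    - {"gripper": 0.2, "slide": [0.22, 0.54, 0], "rot": [0, 0, 0]}
    - {"gripper": 0.2, "slide": [0.22, 0.54, 0], "rot": [0, 0, 0]}
    - {"gripper": 0.2, "slide": [0.22, 0.54, 0], "rot": [0, 0, 0]}

```text
time_s: 17.07
ee_pos: [516.5, 12.5, 80.4]
tcp_rot: [[-0.959, 0.284, -0.0], [0.284, 0.959, 0.0], [0.0, 0.0, -1.0]]
contact_force: [0.3, 0.5, -1.7]
grip_width: 40.0
gripper_force: 30.0
```

>>> arm_command:
  motion:
    - {"gripper": 0.2, "slide": [0.3, 0.7, 0], "rot": [0, 0, 0]}
    - {"gripper": 0.2, "slide": [0.3, 0.7, 0], "rot": [0, 0, 0]}
    - {"gripper": 0.2, "slide": [0.3, 0.7, 0], "rot": [0, 0, 0]}
    - {"gripper": 0.2, "slide": [0.22, 0.6, 0], "rot": [0, 0, 0.03]}
    - {"gripper": 0.2, "slide": [0, 0, 0], "rot": [0, 0, 0]}

```text
time_s: 17.48
ee_pos: [508.4, 88.8, 80.2]
tcp_rot: [[-0.959, 0.282, -0.001], [0.282, 0.959, 0.002], [0.001, 0.002, -1.0]]
contact_force: [0.1, 0.3, -2.6]
grip_width: 39.7
gripper_force: 30.0
```

```bash
python3 go.py "508.5,84.5,10;508.5,84.5,-12"
```

```text
t 17.48 tcp [508.4  88.8  80.2] yaw_y 73.6 tilt [-0.0007  0.002 ] F [ 0.1  0.3 -2.6] w 39.7 gf 30.0 q [-41.   7.  30. 111.  -4.  63.  65.]
[508.5  84.5  10. ] rows 5 each [-0.01  -0.033  0.562]
[508.5  84.5 -12. ] rows 5 each [0.    0.    0.176]
```

>>> arm_command:
  motion:
    - {"gripper": 0.2, "slide": [0, 0, 0.4], "rot": [0, 0, 0]}
    - {"gripper": 0.2, "slide": [0, 0, 0.3], "rot": [0, 0, 0]}
    - {"gripper": 0.2, "slide": [0, 0, 0], "rot": [0, 0, 0]}
    - {"gripper": 0.2, "slide": [0, 0, 0], "rot": [0, 0, 0]}
    - {"gripper": 0.2, "slide": [0, 0, 0], "rot": [0, 0, 0]}

```text
time_s: 17.9
ee_pos: [509.3, 83.4, 62.5]
tcp_rot: [[-0.957, 0.289, -0.0], [0.289, 0.957, -0.0], [0.0, -0.001, -1.0]]
contact_force: [0.5, 0.3, -1.6]
grip_width: 40.2
gripper_force: 30.0
```

```bash
python3 go.py "508.5,84.5,-8"; python3 - <<'E'
from fit import *
from plant import *
s=sensors.read_state();a=np.arctan2(s['tcp_rot'][1][1],s['tcp_rot'][0][1])-np.pi/2
g=[]
R=lambda a:np.array([[np.cos(a),-np.sin(a),0],[np.sin(a),np.cos(a),0],[0,0,1]])
for c,(l,t,w,h) in dict(scene=(330,160,100,100),top=(230,250,100,100)).items():
    im=cv2.resize(read_camera(c)[t:t+h,l:l+w],(400,400),interpolation=cv2.INTER_CUBIC)
    for pts,pose,col in ((bx(0,0),(np.array(s['ee_pos'])+[0,0,22],a),(0,255,255)),(box(-48,48,-30,30,0,6),(np.array([508.5,84.5,0]),np.radians(-16.7)),(0,255,0))):
        k=cv2.convexHull(((proj(c,pts@R(pose[1]).T+pose[0])-[l,t]+.5)*4).astype(np.float32)); cv2.polylines(im,[k.astype(np.int32)],True,col,1)
    g.append(im)
cv2.imwrite("pics/f.png",np.hstack(g))
E
```

```text
t 17.9 tcp [509.3  83.4  62.5] yaw_y 73.21 tilt [-0.0004 -0.0004] F [ 0.5  0.3 -1.6] w 40.2 gf 30.0 q [-40.   8.  30. 112.  -5.  61.  65.]
[508.5  84.5  -8. ] rows 5 each [0.008 0.007 0.564]
```

View pics/f.png

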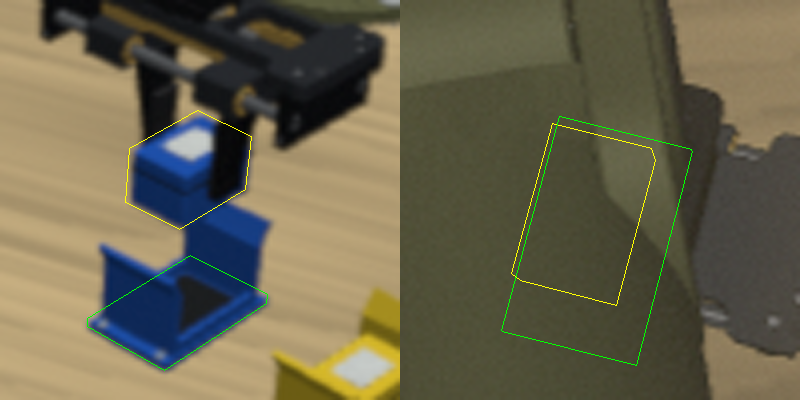

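>>> arm_command:
  motion:
    - {"gripper": 0.2, "slide": [0, 0.02, 0.4], "rot": [0, 0, 0]}
    - {"gripper": 0.2, "slide": [0, 0.02, 0.5], "rot": [0, 0, 0]}
    - {"gripper": 0.2, "slide": [0.03, 0, 0.5], "rot": [0, 0, 0]}
    - {"gripper": 0.2, "slide": [0, 0, 0.5], "rot": [0, 0, 0]}
    - {"gripper": 0.2, "slide": [0, 0, 0.3], "rot": [0, 0, 0]}

```text
time_s: 18.42
ee_pos: [507.9, 85.4, 6.1]
tcp_rot: [[-0.958, 0.287, -0.002], [0.287, 0.958, -0.001], [0.001, -0.001, -1.0]]
contact_force: [0.1, 1.1, -1.8]
grip_width: 39.3
gripper_force: 30.0
```

>>> arm_command:
  motion:
    - {"gripper": 0.2, "slide": [0, 0, 0.3], "rot": [0, 0, 0]}
    - {"gripper": 0.2, "slide": [0, 0, 0.2], "rot": [0, 0, 0]}
    - {"gripper": 0.2, "slide": [0, 0, 0.1], "rot": [0, 0, 0]}
    - {"gripper": 0.2, "slide": [0, 0, 0], "rot": [0, 0, 0]}
    - {"gripper": 0.2, "slide": [0, 0, 0], "rot": [0, 0, 0]}

```text
time_s: 18.83
ee_pos: [509.2, 85.6, -6.9]
tcp_rot: [[-0.958, 0.287, 0.001], [0.287, 0.958, 0.0], [-0.0, 0.0, -1.0]]
contact_force: [0.4, 0.7, -1.4]
grip_width: 40.1
gripper_force: 30.0
```

```bash
python3 go.py "508.5,84.5,-16.5"
```

```text
t 18.83 tcp [509.2  85.6  -6.9] yaw_y 73.3 tilt [0.0006 0.0002] F [ 0.4  0.7 -1.4] w 40.1 gf 30.0 q [-39.  14.  30. 115.  -9.  53.  68.]
[508.5  84.5 -16.5] rows 5 each [ 0.003 -0.01   0.076]
```

>>> arm_command:
  motion:
    - {"gripper": 0.2, "slide": [0, -0.05, 0.12], "rot": [0, 0, 0]}
    - {"gripper": 0.2, "slide": [0, 0, 0.1], "rot": [0, 0, 0]}
    - {"gripper": 0.2, "slide": [0, 0, 0.08], "rot": [0, 0, 0]}
    - {"gripper": 0.2, "slide": [0, 0, 0.05], "rot": [0, 0, 0]}
    - {"gripper": 0.2, "slide": [0, 0, 0.04], "rot": [0, 0, 0]}

```text
time_s: 19.25
ee_pos: [508.4, 84.5, -16.1]
tcp_rot: [[-0.958, 0.287, -0.001], [0.287, 0.958, 0.0], [0.001, 0.0, -1.0]]
contact_force: [-6.6, -1.0, 15.7]
grip_width: 39.9
gripper_force: 30.0
```

>>> arm_command:
  motion:
    - {"gripper": 0.2, "slide": [0, 0, 0], "rot": [0, 0, 0]}
    - {"gripper": 0.2, "slide": [0, 0, 0], "rot": [0, 0, 0]}
    - {"gripper": 0.2, "slide": [0, 0, 0], "rot": [0, 0, 0]}
    - {"gripper": 0.2, "slide": [0, 0, 0], "rot": [0, 0, 0]}
    - {"gripper": 0.2, "slide": [0, 0, 0], "rot": [0, 0, 0]}

```text
time_s: 19.67
ee_pos: [508.4, 84.4, -16.1]
tcp_rot: [[-0.958, 0.287, -0.0], [0.287, 0.958, 0.001], [0.001, 0.0, -1.0]]
contact_force: [-3.0, -0.3, 5.9]
grip_width: 40.1
gripper_force: 30.0
```

>>> arm_command:
  motion:
    - {"gripper": 1, "slide": [0, 0, 0], "rot": [0, 0, 0]}
    - {"gripper": 1, "slide": [0, 0, 0], "rot": [0, 0, 0]}
    - {"gripper": 1, "slide": [0, 0, 0], "rot": [0, 0, 0]}
    - {"gripper": 1, "slide": [0, 0, 0], "rot": [0, 0, 0]}
    - {"gripper": 1, "slide": [0, 0, 0], "rot": [0, 0, 0]}

```text
time_s: 20.08
ee_pos: [508.5, 84.4, -17.0]
tcp_rot: [[-0.958, 0.287, 0.0], [0.287, 0.958, 0.0], [-0.0, 0.0, -1.0]]
contact_force: [0.4, -0.1, -0.7]
grip_width: 65.3
gripper_force: 0.0
```

>>> arm_command:
  motion:
    - {"gripper": 1, "slide": [0, 0, -0.3], "rot": [0, 0, 0]}
    - {"gripper": 1, "slide": [0, 0, -0.8], "rot": [0, 0, 0]}
    - {"gripper": 1, "slide": [0, 0, -1], "rot": [0, 0, 0]}
    - {"gripper": 1, "slide": [0, 0, -1], "rot": [0, 0, 0]}
    - {"gripper": 1, "slide": [0, 0, -1], "rot": [0, 0, 0]}

```text
time_s: 20.5
ee_pos: [508.4, 84.1, 87.1]
tcp_rot: [[-0.958, 0.288, 0.0], [0.288, 0.958, -0.0], [-0.0, -0.0, -1.0]]
contact_force: [0.5, 0.5, 0.6]
grip_width: 86.3
gripper_force: 0.0
```

>>> arm_command:
  motion:
    - {"gripper": 1, "slide": [0, 0, 0], "rot": [0, 0, 1]}
    - {"gripper": 1, "slide": [0, 0, 0], "rot": [0, 0, 1]}
    - {"gripper": 1, "slide": [0, 0, 0], "rot": [0, 0, 1]}
    - {"gripper": 1, "slide": [0, 0, 0], "rot": [0, 0, 1]}
    - {"gripper": 1, "slide": [0, 0, 0], "rot": [0, 0, 1]}

```text
time_s: 20.92
ee_pos: [508.6, 84.3, 86.1]
tcp_rot: [[-0.624, 0.782, 0.001], [0.782, 0.624, 0.0], [-0.0, 0.001, -1.0]]
contact_force: [0.4, 0.3, 0.8]
grip_width: 86.9
gripper_force: 0.0
```

>>> arm_command:
  motion:
    - {"gripper": 1, "slide": [0, 0, 0], "rot": [0, 0, 1]}
    - {"gripper": 1, "slide": [0, 0, 0], "rot": [0, 0, 1]}
    - {"gripper": 1, "slide": [0, 0, 0], "rot": [0, 0, 1]}
    - {"gripper": 1, "slide": [0, 0, 0], "rot": [0, 0, 1]}
    - {"gripper": 1, "slide": [0, 0, 0], "rot": [0, 0, 0.58]}

```text
time_s: 21.33
ee_pos: [508.6, 84.3, 86.1]
tcp_rot: [[-0.124, 0.992, 0.0], [0.992, 0.124, 0.0], [0.0, 0.0, -1.0]]
contact_force: [0.1, 0.7, -0.1]
grip_width: 86.8
gripper_force: 0.0
```

```bash
python3 go.py "513.1,-331,90"
```

```text
t 21.33 tcp [508.6  84.3  86.1] yaw_y 7.1 tilt [0.0005 0.0003] F [ 0.1  0.7 -0.1] w 86.8 gf 0.0 q [-45.   7.  35. 110.  -4.  64.  -1.]
[ 513.1 -331.    90. ] rows 20 each [-0.825 -0.094 -0.008]
```

>>> arm_command:
  motion:
    - {"gripper": 1, "slide": [-0.82, -0.1, 0], "rot": [0, 0, 0]}
    - {"gripper": 1, "slide": [-0.82, -0.1, 0], "rot": [0, 0, 0]}
    - {"gripper": 1, "slide": [-0.82, -0.1, 0], "rot": [0, 0, 0]}
    - {"gripper": 1, "slide": [-0.82, -0.1, 0], "rot": [0, 0, 0]}
    - {"gripper": 1, "slide": [-0.82, -0.1, 0], "rot": [0, 0, 0]}

```text
time_s: 21.75
ee_pos: [509.4, -19.8, 86.1]
tcp_rot: [[-0.13, 0.992, 0.001], [0.992, 0.13, 0.0], [0.0, 0.001, -1.0]]
contact_force: [0.7, 0.3, 0.2]
grip_width: 87.2
gripper_force: 0.0
```

>>> arm_command:
  motion:
    - {"gripper": 1, "slide": [-0.82, -0.1, 0], "rot": [0, 0, 0]}
    - {"gripper": 1, "slide": [-0.82, -0.1, 0], "rot": [0, 0, 0]}
    - {"gripper": 1, "slide": [-0.82, -0.1, 0], "rot": [0, 0, 0]}
    - {"gripper": 1, "slide": [-0.82, -0.1, 0], "rot": [0, 0, 0]}
    - {"gripper": 1, "slide": [-0.82, -0.1, 0], "rot": [0, 0, 0]}

```text
time_s: 22.17
ee_pos: [510.3, -123.1, 86.1]
tcp_rot: [[-0.129, 0.992, 0.001], [0.992, 0.129, 0.0], [0.0, 0.001, -1.0]]
contact_force: [-0.4, -0.1, -0.2]
grip_width: 87.2
gripper_force: 0.0
```

>>> arm_command:
  motion:
    - {"gripper": 1, "slide": [-0.82, -0.1, 0], "rot": [0, 0, 0]}
    - {"gripper": 1, "slide": [-0.82, -0.1, 0], "rot": [0, 0, 0]}
    - {"gripper": 1, "slide": [-0.82, -0.1, 0], "rot": [0, 0, 0]}
    - {"gripper": 1, "slide": [-0.82, -0.1, 0], "rot": [0, 0, 0]}
    - {"gripper": 1, "slide": [-0.82, -0.1, 0], "rot": [0, 0, 0]}

```text
time_s: 22.58
ee_pos: [511.2, -226.3, 86.0]
tcp_rot: [[-0.13, 0.992, 0.001], [0.992, 0.13, 0.0], [0.0, 0.001, -1.0]]
contact_force: [-0.1, -0.0, 1.0]
grip_width: 87.2
gripper_force: 0.0
```

>>> arm_command:
  motion:
    - {"gripper": 1, "slide": [-0.82, -0.1, 0], "rot": [0, 0, 0]}
    - {"gripper": 1, "slide": [-0.82, -0.1, 0], "rot": [0, 0, 0]}
    - {"gripper": 1, "slide": [-0.82, -0.1, 0], "rot": [0, 0, 0]}
    - {"gripper": 1, "slide": [-0.82, -0.1, 0], "rot": [0, 0, 0]}
    - {"gripper": 1, "slide": [-0.82, -0.1, 0], "rot": [0, 0, 0]}

```text
time_s: 23.0
ee_pos: [512.1, -329.5, 86.0]
tcp_rot: [[-0.13, 0.992, 0.0], [0.992, 0.13, 0.0], [0.0, 0.0, -1.0]]
contact_force: [-0.9, -0.6, -0.6]
grip_width: 86.8
gripper_force: 0.0
```

>>> arm_command:
  motion:
    - {"gripper": 1, "slide": [0, 0, 0], "rot": [0, 0, 0]}
    - {"gripper": 1, "slide": [0, 0, 0.2], "rot": [0, 0, 0]}
    - {"gripper": 1, "slide": [0, 0, 0.4], "rot": [0, 0, 0]}
    - {"gripper": 1, "slide": [0, 0, 0.2], "rot": [0, 0, 0]}
    - {"gripper": 1, "slide": [0, 0, 0], "rot": [0, 0, 0]}

```text
time_s: 23.42
ee_pos: [511.3, -326.2, 63.4]
tcp_rot: [[-0.131, 0.991, -0.003], [0.991, 0.131, 0.002], [0.003, -0.002, -1.0]]
contact_force: [0.1, -0.4, 0.1]
grip_width: 87.3
gripper_force: 0.0
```

```bash
python3 go.py "513.1,-331,-17.5"; python3 - <<'E'
from fit import *
from plant import *
im={c:read_camera(c) for c in P}
for c in P:
  for n in("blue_dock","return_rack","blue_box"):
    r=recognise(c,n); print(c,n,[(np.round(x['box'],1).tolist(),round(x['score'],2)) for x in r[:2]])
for c in P: cv2.imwrite(f"pics/{c}1.png",im[c])
try:
  q,f,_,_=fit(im,dict(scene=[354.6,210,45.8,42],top=[253.5,278.5,48,64.4]),DOCK+[bx()]);print(q,f)
except Exception as e: print(e)
E
```

```text
t 23.42 tcp [ 511.3 -326.2   63.4] yaw_y 7.55 tilt [-0.0027  0.0024] F [ 0.1 -0.4  0.1] w 87.3 gf 0.0 q [ -8.  24.  47.  99. -19.  66.  52.]
[ 513.1 -331.   -17.5] rows 5 each [-0.04   0.009  0.647]
scene blue_dock [([353.1, 207.1, 44.5, 44.0], 0.83)]
scene return_rack [([215.4, 173.6, 51.3, 38.8], 0.79)]
scene blue_box [([368.4, 220.5, 22.3, 23.0], 0.55)]
top blue_dock [([255.8, 279.7, 45.8, 64.4], 0.9)]
top return_rack [([466.2, 273.1, 80.0, 54.2], 0.63)]
top blue_box [([263.4, 284.3, 32.1, 47.1], 0.97)]
[np.float64(508.5), np.float64(84.4), np.float64(-2.9), np.float64(163.2)] 0.071
```

>>> arm_command:
  motion:
    - {"gripper": 1, "slide": [-0.12, 0, 0.4], "rot": [0, 0, 0]}
    - {"gripper": 1, "slide": [0, 0.02, 0.6], "rot": [0, 0, 0]}
    - {"gripper": 1, "slide": [0, 0, 0.3], "rot": [0, 0, 0]}
    - {"gripper": 1, "slide": [0, 0, 0], "rot": [0, 0, 0]}
    - {"gripper": 1, "slide": [0, 0, 0], "rot": [0, 0, 0]}

```text
time_s: 24.23
ee_pos: [512.3, -331.4, 32.3]
tcp_rot: [[-0.129, 0.992, -0.001], [0.992, 0.129, 0.0], [0.001, -0.001, -1.0]]
contact_force: [-0.2, -0.8, 0.8]
grip_width: 86.9
gripper_force: 0.0
```

>>> arm_command:
  motion:
    - {"gripper": 1, "slide": [0, 0, 0], "rot": [0, 0, 0]}
    - {"gripper": 1, "slide": [0, 0, 0], "rot": [0, 0, 0]}
    - {"gripper": 1, "slide": [0, 0, 0], "rot": [0, 0, 0]}
    - {"gripper": 1, "slide": [0, 0, 0], "rot": [0, 0, 0]}
    - {"gripper": 1, "slide": [0, 0, 0], "rot": [0, 0, 0]}

```text
time_s: 24.65
ee_pos: [513.1, -331.6, 33.3]
tcp_rot: [[-0.13, 0.992, 0.001], [0.992, 0.13, -0.0], [-0.0, 0.001, -1.0]]
contact_force: [0.1, 0.2, 0.2]
grip_width: 86.7
gripper_force: 0.0
```

```bash
python3 go.py "513.1,-331,-17.5"
```

```text
t 24.65 tcp [ 513.1 -331.6   33.3] yaw_y 7.45 tilt [ 0.0006 -0.0001] F [0.1 0.2 0.2] w 86.7 gf 0.0 q [ -6.  26.  46. 100. -21.  63.  54.]
[ 513.1 -331.   -17.5] rows 5 each [0.005 0.    0.407]
```

50.8 mm down = 2.03 units, then grip.

>>> arm_command:
  motion:
    - {"gripper": 1, "slide": [0.02, 0, 0.4], "rot": [0, 0, 0]}
    - {"gripper": 1, "slide": [0, 0, 0.6], "rot": [0, 0, 0]}
    - {"gripper": 1, "slide": [0, 0, 0.5], "rot": [0, 0, 0]}
    - {"gripper": 1, "slide": [0, 0, 0.3], "rot": [0, 0, 0]}
    - {"gripper": 1, "slide": [0, 0, 0.2], "rot": [0, 0, 0]}

```text
time_s: 25.07
ee_pos: [511.5, -330.2, -19.4]
tcp_rot: [[-0.129, 0.992, -0.003], [0.992, 0.129, 0.001], [0.002, -0.003, -1.0]]
contact_force: [-0.6, 0.3, -0.3]
grip_width: 87.4
gripper_force: 0.0
```

>>> arm_command:
  motion:
    - {"gripper": 1, "slide": [0, 0, 0.03], "rot": [0, 0, 0]}
    - {"gripper": 0.4, "slide": [0, 0, 0], "rot": [0, 0, 0]}
    - {"gripper": 0.4, "slide": [0, 0, 0], "rot": [0, 0, 0]}
    - {"gripper": 0.4, "slide": [0, 0, 0], "rot": [0, 0, 0]}
    - {"gripper": 0.4, "slide": [0, 0, 0], "rot": [0, 0, 0]}

```text
time_s: 25.48
ee_pos: [513.3, -331.3, -17.1]
tcp_rot: [[-0.129, 0.992, 0.001], [0.992, 0.129, -0.0], [-0.0, 0.001, -1.0]]
contact_force: [0.6, 0.9, 0.4]
grip_width: 67.7
gripper_force: 0.0
```

>>> arm_command:
  motion:
    - {"gripper": 0.4, "slide": [0, 0, 0], "rot": [0, 0, 0]}
    - {"gripper": 0.4, "slide": [0, 0, 0], "rot": [0, 0, 0]}
    - {"gripper": 0.4, "slide": [0, 0, 0], "rot": [0, 0, 0]}
    - {"gripper": 0.4, "slide": [0, 0, 0], "rot": [0, 0, 0]}
    - {"gripper": 0.4, "slide": [0, 0, 0], "rot": [0, 0, 0]}

```text
time_s: 25.9
ee_pos: [513.1, -331.2, -17.3]
tcp_rot: [[-0.129, 0.992, 0.001], [0.992, 0.129, -0.0], [-0.0, 0.001, -1.0]]
contact_force: [-0.6, -0.0, 4.4]
grip_width: 59.6
gripper_force: 30.0
```

```bash
python3 go.py "512.6,-331,90;525,-70,90"
```

```text
t 25.9 tcp [ 513.1 -331.2  -17.3] yaw_y 7.44 tilt [ 0.0006 -0.0001] F [-0.6 -0.   4.4] w 59.6 gf 30.0 q [ -5.  30.  44. 102. -24.  58.  56.]
[ 512.6 -331.    90. ] rows 5 each [ 0.002 -0.004 -0.858]
[525. -70.  90.] rows 15 each [0.686 0.123 0.   ]
```

>>> arm_command:
  motion:
    - {"gripper": 0.4, "slide": [0, 0, -0.3], "rot": [0, 0, 0]}
    - {"gripper": 0.4, "slide": [0, 0, -0.7], "rot": [0, 0, 0]}
    - {"gripper": 0.4, "slide": [0, 0, -1], "rot": [0, 0, 0]}
    - {"gripper": 0.4, "slide": [0, 0, -1], "rot": [0, 0, 0]}
    - {"gripper": 0.4, "slide": [0, 0, -0.8], "rot": [0, 0, 0]}

```text
time_s: 26.32
ee_pos: [512.8, -331.3, 78.9]
tcp_rot: [[-0.129, 0.992, 0.0], [0.992, 0.129, -0.0], [-0.0, 0.0, -1.0]]
contact_force: [0.5, -0.1, -0.8]
grip_width: 60.2
gripper_force: 30.0
```

>>> arm_command:
  motion:
    - {"gripper": 0.4, "slide": [0.3, 0.05, -0.1], "rot": [0, 0, 0]}
    - {"gripper": 0.4, "slide": [0.7, 0.12, 0], "rot": [0, 0, 0]}
    - {"gripper": 0.4, "slide": [0.7, 0.12, 0], "rot": [0, 0, 0]}
    - {"gripper": 0.4, "slide": [0.7, 0.12, 0], "rot": [0, 0, 0]}
    - {"gripper": 0.4, "slide": [0.7, 0.12, 0], "rot": [0, 0, 0]}

```text
time_s: 26.73
ee_pos: [515.2, -250.7, 78.7]
tcp_rot: [[-0.13, 0.992, -0.001], [0.992, 0.13, 0.001], [0.001, -0.001, -1.0]]
contact_force: [-0.5, 0.6, -1.5]
grip_width: 59.5
gripper_force: 30.0
```

>>> arm_command:
  motion:
    - {"gripper": 0.4, "slide": [0.7, 0.12, 0], "rot": [0, 0, 0]}
    - {"gripper": 0.4, "slide": [0.7, 0.12, 0], "rot": [0, 0, 0]}
    - {"gripper": 0.4, "slide": [0.7, 0.12, 0], "rot": [0, 0, 0]}
    - {"gripper": 0.4, "slide": [0.7, 0.12, 0], "rot": [0, 0, 0]}
    - {"gripper": 0.4, "slide": [0.7, 0.12, 0], "rot": [0, 0, 0]}

```text
time_s: 27.15
ee_pos: [518.6, -162.0, 78.8]
tcp_rot: [[-0.13, 0.992, -0.001], [0.992, 0.13, 0.001], [0.001, -0.001, -1.0]]
contact_force: [0.2, 0.4, -1.5]
grip_width: 59.7
gripper_force: 30.0
```

>>> arm_command:
  motion:
    - {"gripper": 0.4, "slide": [0.7, 0.12, 0.2], "rot": [0, 0, 0]}
    - {"gripper": 0.4, "slide": [0.7, 0.12, 0.6], "rot": [0, 0, 0]}
    - {"gripper": 0.4, "slide": [0.7, 0.12, 0.8], "rot": [0, 0, 0]}
    - {"gripper": 0.4, "slide": [0.7, 0.12, 0.8], "rot": [0, 0, 0]}
    - {"gripper": 0.4, "slide": [0.4, 0.1, 0.8], "rot": [0, 0, 0]}

```text
time_s: 27.57
ee_pos: [522.6, -79.2, -1.9]
tcp_rot: [[-0.132, 0.991, -0.001], [0.991, 0.132, 0.002], [0.002, -0.001, -1.0]]
contact_force: [-0.1, 0.4, -1.3]
grip_width: 59.7
gripper_force: 30.0
```

>>> arm_command:
  motion:
    - {"gripper": 0.4, "slide": [0, 0, 0.4], "rot": [0, 0, 0]}
    - {"gripper": 0.4, "slide": [0, 0, 0.2], "rot": [0, 0, 0]}
    - {"gripper": 0.4, "slide": [0, 0, 0], "rot": [0, 0, 0]}
    - {"gripper": 0.4, "slide": [0, 0, 0], "rot": [0, 0, 0]}
    - {"gripper": 0.4, "slide": [0, 0, 0], "rot": [0, 0, 0]}

```text
time_s: 27.98
ee_pos: [524.3, -83.9, -14.2]
tcp_rot: [[-0.128, 0.992, 0.002], [0.992, 0.128, -0.0], [-0.001, 0.002, -1.0]]
contact_force: [0.3, -0.3, -0.8]
grip_width: 59.8
gripper_force: 30.0
```

```bash
python3 go.py "525,-70,-23.5"
```

```text
t 27.98 tcp [524.3 -83.9 -14.2] yaw_y 7.33 tilt [ 0.002  -0.0004] F [ 0.3 -0.3 -0.8] w 59.8 gf 30.0 q [-31.  19.  42. 114. -15.  53.  27.]
[525.  -70.  -23.5] rows 5 each [0.11  0.02  0.075]
```

>>> arm_command:
  motion:
    - {"gripper": 0.4, "slide": [0, 0, 0.1], "rot": [0, 0, 0]}
    - {"gripper": 0.4, "slide": [0, 0, 0.1], "rot": [0, 0, 0]}
    - {"gripper": 0.4, "slide": [0, 0, 0.08], "rot": [0, 0, 0]}
    - {"gripper": 0.4, "slide": [0, 0, 0.06], "rot": [0, 0, 0]}
    - {"gripper": 0.4, "slide": [0, 0, 0.04], "rot": [0, 0, 0]}

```text
time_s: 28.4
ee_pos: [523.5, -82.6, -23.4]
tcp_rot: [[-0.129, 0.992, -0.001], [0.992, 0.129, 0.001], [0.001, -0.0, -1.0]]
contact_force: [-8.4, 1.4, 22.2]
grip_width: 60.0
gripper_force: 30.0
```

>>> arm_command:
  motion:
    - {"gripper": 0.4, "slide": [0, 0, 0.02], "rot": [0, 0, 0]}
    - {"gripper": 0.4, "slide": [0, 0, 0], "rot": [0, 0, 0]}
    - {"gripper": 0.4, "slide": [0, 0, 0], "rot": [0, 0, 0]}
    - {"gripper": 0.4, "slide": [0, 0, 0], "rot": [0, 0, 0]}
    - {"gripper": 0.4, "slide": [0, 0, 0], "rot": [0, 0, 0]}

```text
time_s: 28.82
ee_pos: [523.6, -82.6, -23.4]
tcp_rot: [[-0.129, 0.992, -0.0], [0.992, 0.129, 0.002], [0.002, -0.0, -1.0]]
contact_force: [-7.3, 0.8, 16.0]
grip_width: 59.9
gripper_force: 30.0
```

Down on the bench. Now I release, rise, turn by 90° and take the box again. The yaw target is 7.44 + 90 ≈ 97.4.

>>> arm_command:
  motion:
    - {"gripper": 1, "slide": [0, 0, -0.03], "rot": [0, 0, 0]}
    - {"gripper": 1, "slide": [0, 0, 0], "rot": [0, 0, 0]}
    - {"gripper": 1, "slide": [0, 0, 0], "rot": [0, 0, 0]}
    - {"gripper": 1, "slide": [0, 0, 0], "rot": [0, 0, 0]}
    - {"gripper": 1, "slide": [0, 0, 0], "rot": [0, 0, 0]}

```text
time_s: 29.23
ee_pos: [523.4, -82.5, -24.7]
tcp_rot: [[-0.13, 0.992, -0.0], [0.992, 0.13, -0.0], [-0.0, -0.0, -1.0]]
contact_force: [0.0, -0.2, -0.2]
grip_width: 82.7
gripper_force: 0.0
```

>>> arm_command:
  motion:
    - {"gripper": 1, "slide": [0, 0, -0.2], "rot": [0, 0, 0]}
    - {"gripper": 1, "slide": [0, 0, -0.6], "rot": [0, 0, 0]}
    - {"gripper": 1, "slide": [0, 0, -0.8], "rot": [0, 0, 0]}
    - {"gripper": 1, "slide": [0, 0, -0.6], "rot": [0, 0, -0.5]}
    - {"gripper": 1, "slide": [0, 0, -0.2], "rot": [0, 0, -0.6]}

```text
time_s: 29.65
ee_pos: [525.2, -82.9, 38.0]
tcp_rot: [[-0.261, 0.965, 0.004], [0.965, 0.261, 0.0], [-0.001, 0.004, -1.0]]
contact_force: [0.4, 0.2, -0.4]
grip_width: 86.7
gripper_force: 0.0
```

>>> arm_command:
  motion:
    - {"gripper": 1, "slide": [0, 0, 0], "rot": [0, 0, -1]}
    - {"gripper": 1, "slide": [0, 0, 0], "rot": [0, 0, -1]}
    - {"gripper": 1, "slide": [0, 0, 0], "rot": [0, 0, -1]}
    - {"gripper": 1, "slide": [0, 0, 0], "rot": [0, 0, -1]}
    - {"gripper": 1, "slide": [0, 0, 0], "rot": [0, 0, -1]}

```text
time_s: 30.07
ee_pos: [523.5, -82.6, 35.8]
tcp_rot: [[-0.763, 0.647, 0.0], [0.647, 0.763, 0.0], [-0.0, 0.0, -1.0]]
contact_force: [0.2, 0.6, -0.6]
grip_width: 86.7
gripper_force: 0.0
```

>>> arm_command:
  motion:
    - {"gripper": 1, "slide": [0, 0, 0], "rot": [0, 0, -1]}
    - {"gripper": 1, "slide": [0, 0, 0], "rot": [0, 0, -1]}
    - {"gripper": 1, "slide": [0, 0, 0], "rot": [0, 0, -1]}
    - {"gripper": 1, "slide": [0, 0, 0], "rot": [0, 0, -1]}
    - {"gripper": 1, "slide": [0, 0, 0], "rot": [0, 0, -1]}

```text
time_s: 30.48
ee_pos: [523.5, -82.7, 35.7]
tcp_rot: [[-0.995, 0.103, 0.0], [0.103, 0.995, -0.0], [-0.0, -0.0, -1.0]]
contact_force: [0.1, 0.2, 0.5]
grip_width: 87.1
gripper_force: 0.0
```

>>> arm_command:
  motion:
    - {"gripper": 1, "slide": [0, 0, 0], "rot": [0, 0, -1]}
    - {"gripper": 1, "slide": [0, 0, 0], "rot": [0, 0, -1]}
    - {"gripper": 1, "slide": [0, 0, 0], "rot": [0, 0, 0]}
    - {"gripper": 1, "slide": [0, 0, 0], "rot": [0, 0, 0]}
    - {"gripper": 1, "slide": [0, 0, 0], "rot": [0, 0, 0]}

```text
time_s: 30.9
ee_pos: [523.5, -82.7, 35.6]
tcp_rot: [[-0.992, -0.127, 0.0], [-0.127, 0.992, 0.0], [-0.0, 0.0, -1.0]]
contact_force: [-0.2, 0.4, 0.1]
grip_width: 87.0
gripper_force: 0.0
```

```bash
python3 go.py "523.8,-82.8,-22"
```

```text
t 30.9 tcp [523.5 -82.7  35.6] yaw_y 97.32 tilt [0.0002 0.0001] F [-0.2  0.4  0.1] w 87.0 gf 0.0 q [-22.  12.  31. 111.  -7.  59. 110.]
[523.8 -82.8 -22. ] rows 5 each [-0.002 -0.001  0.461]
```

>>> arm_command:
  motion:
    - {"gripper": 1, "slide": [0, 0, 0.5], "rot": [0, 0, 0]}
    - {"gripper": 1, "slide": [0, 0, 0.7], "rot": [0, 0, 0]}
    - {"gripper": 1, "slide": [0, 0, 0.6], "rot": [0, 0, 0]}
    - {"gripper": 1, "slide": [0, 0, 0.4], "rot": [0, 0, 0]}
    - {"gripper": 1, "slide": [0, 0, 0.1], "rot": [0, 0, 0]}

```text
time_s: 31.32
ee_pos: [521.5, -82.4, -24.4]
tcp_rot: [[-0.992, -0.13, -0.004], [-0.13, 0.992, -0.0], [0.004, 0.0, -1.0]]
contact_force: [-0.8, -0.9, -0.0]
grip_width: 86.8
gripper_force: 0.0
```

>>> arm_command:
  motion:
    - {"gripper": 0.2, "slide": [0, 0, 0], "rot": [0, 0, 0]}
    - {"gripper": 0.2, "slide": [0, 0, 0], "rot": [0, 0, 0]}
    - {"gripper": 0.2, "slide": [0, 0, 0], "rot": [0, 0, 0]}
    - {"gripper": 0.2, "slide": [0, 0, 0], "rot": [0, 0, 0]}
    - {"gripper": 0.2, "slide": [0, 0, 0], "rot": [0, 0, 0]}

```text
time_s: 31.73
ee_pos: [524.1, -82.6, -21.3]
tcp_rot: [[-0.991, -0.131, 0.001], [-0.131, 0.991, 0.0], [-0.001, 0.0, -1.0]]
contact_force: [-1.2, 0.7, -0.5]
grip_width: 61.3
gripper_force: 0.0
```

>>> arm_command:
  motion:
    - {"gripper": 0.2, "slide": [0, 0, 0], "rot": [0, 0, 0]}
    - {"gripper": 0.2, "slide": [0, 0, 0], "rot": [0, 0, 0]}
    - {"gripper": 0.2, "slide": [0, 0, 0], "rot": [0, 0, 0]}
    - {"gripper": 0.2, "slide": [0, 0, 0], "rot": [0, 0, 0]}
    - {"gripper": 0.2, "slide": [0, 0, 0], "rot": [0, 0, 0]}

```text
time_s: 32.15
ee_pos: [523.7, -82.6, -21.8]
tcp_rot: [[-0.991, -0.131, 0.0], [-0.131, 0.991, 0.0], [-0.0, 0.0, -1.0]]
contact_force: [-0.0, -0.1, 0.9]
grip_width: 39.4
gripper_force: 30.0
```

>>> arm_command:
  motion:
    - {"gripper": 0.2, "slide": [0, 0, -0.1], "rot": [0, 0, 0]}
    - {"gripper": 0.2, "slide": [0, 0, -0.4], "rot": [0, 0, 0]}
    - {"gripper": 0.2, "slide": [0, 0, -1], "rot": [0, 0, 0]}
    - {"gripper": 0.2, "slide": [0, 0, -1], "rot": [0, 0, 0]}
    - {"gripper": 0.2, "slide": [0, 0, -1], "rot": [0, 0, 0]}

```text
time_s: 32.57
ee_pos: [523.0, -82.8, 66.8]
tcp_rot: [[-0.991, -0.13, -0.001], [-0.13, 0.991, -0.0], [0.001, -0.0, -1.0]]
contact_force: [1.0, 0.5, -0.7]
grip_width: 39.8
gripper_force: 30.0
```

>>> arm_command:
  motion:
    - {"gripper": 0.2, "slide": [0, 0, -0.9], "rot": [0, 0, 0]}
    - {"gripper": 0.2, "slide": [0, 0, -0.3], "rot": [0, 0, 0]}
    - {"gripper": 0.2, "slide": [0, 0, 0], "rot": [0, 0, -0.03]}
    - {"gripper": 0.2, "slide": [0, 0, 0], "rot": [0, 0, -0.03]}
    - {"gripper": 0.2, "slide": [0, 0, 0], "rot": [0, 0, 0]}

```text
time_s: 32.98
ee_pos: [522.2, -82.4, 94.0]
tcp_rot: [[-0.99, -0.138, -0.003], [-0.138, 0.99, 0.0], [0.003, 0.0, -1.0]]
contact_force: [-0.4, -0.7, -1.3]
grip_width: 39.6
gripper_force: 30.0
```

```bash
python3 go.py "500.8,353,100"
```

```text
t 32.98 tcp [522.2 -82.4  94. ] yaw_y 97.94 tilt [-0.0025  0.0001] F [-0.4 -0.7 -1.3] w 39.6 gf 30.0 q [-23.   8.  32. 108.  -5.  65. 108.]
[500.8 353.  100. ] rows 20 each [-0.078  0.868 -0.012]
```

>>> arm_command:
  motion:
    - {"gripper": 0.2, "slide": [-0.05, 0.5, 0], "rot": [0, 0, 0]}
    - {"gripper": 0.2, "slide": [-0.08, 0.9, 0], "rot": [0, 0, 0]}
    - {"gripper": 0.2, "slide": [-0.08, 0.9, 0], "rot": [0, 0, 0]}
    - {"gripper": 0.2, "slide": [-0.08, 0.9, 0], "rot": [0, 0, 0]}
    - {"gripper": 0.2, "slide": [-0.08, 0.9, 0], "rot": [0, 0, 0]}

```text
time_s: 33.4
ee_pos: [517.0, 21.0, 93.6]
tcp_rot: [[-0.991, -0.137, -0.003], [-0.137, 0.991, -0.001], [0.003, -0.0, -1.0]]
contact_force: [0.0, 0.3, -0.8]
grip_width: 39.9
gripper_force: 30.0
```

>>> arm_command:
  motion:
    - {"gripper": 0.2, "slide": [-0.08, 0.9, 0], "rot": [0, 0, 0]}
    - {"gripper": 0.2, "slide": [-0.08, 0.9, 0], "rot": [0, 0, 0]}
    - {"gripper": 0.2, "slide": [-0.08, 0.9, 0], "rot": [0, 0, 0]}
    - {"gripper": 0.2, "slide": [-0.08, 0.9, 0], "rot": [0, 0, 0]}
    - {"gripper": 0.2, "slide": [-0.08, 0.9, 0], "rot": [0, 0, 0]}

```text
time_s: 33.82
ee_pos: [511.4, 133.7, 93.5]
tcp_rot: [[-0.99, -0.138, -0.003], [-0.138, 0.99, -0.001], [0.003, -0.001, -1.0]]
contact_force: [0.4, -0.6, -0.7]
grip_width: 39.5
gripper_force: 30.0
```

>>> arm_command:
  motion:
    - {"gripper": 0.2, "slide": [-0.08, 0.9, 0], "rot": [0, 0, 0]}
    - {"gripper": 0.2, "slide": [-0.08, 0.9, 0], "rot": [0, 0, 0]}
    - {"gripper": 0.2, "slide": [-0.08, 0.9, 0], "rot": [0, 0, 0]}
    - {"gripper": 0.2, "slide": [-0.08, 0.9, 0], "rot": [0, 0, 0]}
    - {"gripper": 0.2, "slide": [-0.08, 0.9, 0], "rot": [0, 0, 0]}

```text
time_s: 34.23
ee_pos: [505.9, 246.2, 93.3]
tcp_rot: [[-0.99, -0.138, -0.003], [-0.138, 0.99, -0.002], [0.003, -0.002, -1.0]]
contact_force: [0.4, -0.3, -0.6]
grip_width: 39.7
gripper_force: 30.0
```

>>> arm_command:
  motion:
    - {"gripper": 0.2, "slide": [-0.08, 0.9, 0], "rot": [0, 0, 0]}
    - {"gripper": 0.2, "slide": [-0.08, 0.9, 0], "rot": [0, 0, 0]}
    - {"gripper": 0.2, "slide": [-0.08, 0.9, 0], "rot": [0, 0, 0]}
    - {"gripper": 0.2, "slide": [-0.08, 0.9, 0], "rot": [0, 0, 0]}
    - {"gripper": 0.2, "slide": [-0.05, 0.5, 0], "rot": [0, 0, 0]}

```text
time_s: 34.65
ee_pos: [500.3, 351.3, 93.2]
tcp_rot: [[-0.99, -0.141, -0.003], [-0.141, 0.99, -0.001], [0.003, -0.0, -1.0]]
contact_force: [-0.3, 0.6, -1.7]
grip_width: 39.8
gripper_force: 30.0
```

>>> arm_command:
  motion:
    - {"gripper": 0.2, "slide": [0, 0, 0.3], "rot": [0, 0, 0]}
    - {"gripper": 0.2, "slide": [0, 0, 0.5], "rot": [0, 0, 0]}
    - {"gripper": 0.2, "slide": [0, 0, 0.2], "rot": [0, 0, 0]}
    - {"gripper": 0.2, "slide": [0, 0, 0], "rot": [0, 0, 0]}
    - {"gripper": 0.2, "slide": [0, 0, 0], "rot": [0, 0, 0]}

```text
time_s: 35.07
ee_pos: [502.4, 346.4, 69.5]
tcp_rot: [[-0.991, -0.135, -0.001], [-0.135, 0.991, -0.002], [0.002, -0.002, -1.0]]
contact_force: [0.2, -0.3, -1.8]
grip_width: 39.7
gripper_force: 30.0
```

```bash
python3 go.py "500.8,353,60"
```

```text
t 35.07 tcp [502.4 346.4  69.5] yaw_y 97.78 tilt [-0.0013 -0.0018] F [ 0.2 -0.3 -1.8] w 39.7 gf 30.0 q [-49.  18.  14.  98.  -5.  65.  65.]
[500.8 353.   60. ] rows 5 each [0.005 0.054 0.076]
```

>>> arm_command:
  motion:
    - {"gripper": 0.2, "slide": [0.02, 0.1, 0.1], "rot": [0, 0, 0]}
    - {"gripper": 0.2, "slide": [0.02, 0.1, 0.1], "rot": [0, 0, 0]}
    - {"gripper": 0.2, "slide": [0, 0, 0], "rot": [0, 0, 0]}
    - {"gripper": 0.2, "slide": [0, 0, 0], "rot": [0, 0, 0]}
    - {"gripper": 0.2, "slide": [0, 0, 0], "rot": [0, 0, 0]}

```text
time_s: 35.48
ee_pos: [500.8, 353.6, 65.8]
tcp_rot: [[-0.99, -0.138, 0.0], [-0.138, 0.99, 0.0], [-0.0, 0.0, -1.0]]
contact_force: [0.2, -0.1, -0.8]
grip_width: 39.5
gripper_force: 30.0
```

```bash
python3 go.py "500.8,353,-7"; python3 - <<'E'
from fit import *
from plant import *
s=sensors.read_state();a=np.arctan2(s['tcp_rot'][1][1],s['tcp_rot'][0][1])-np.pi/2
im=read_camera("scene"); print(recognise("scene","red_box")[:2])
T=np.array([[np.cos(a),-np.sin(a),0],[np.sin(a),np.cos(a),0],[0,0,1]])
uv=proj("scene",bx(0,0)@T.T+np.array(s['ee_pos'])+[0,0,22]); print(uv.min(0).round(1),np.ptp(uv,0).round(1))
cv2.imwrite("pics/g.png",cv2.resize(im[160:310,380:540],(640,600)))
E
```

```text
t 35.48 tcp [500.8 353.6  65.8] yaw_y 97.93 tilt [0.0004 0.0003] F [ 0.2 -0.1 -0.8] w 39.5 gf 30.0 q [-50.  19.  14.  97.  -5.  64.  64.]
[500.8 353.   -7. ] rows 5 each [ 0.001 -0.004  0.582]
[{'box': [486.9, 219.8, 25.2, 27.2], 'score': 0.76}]
[484.2 215. ] [25.4 33.1]
```

View pics/g.png

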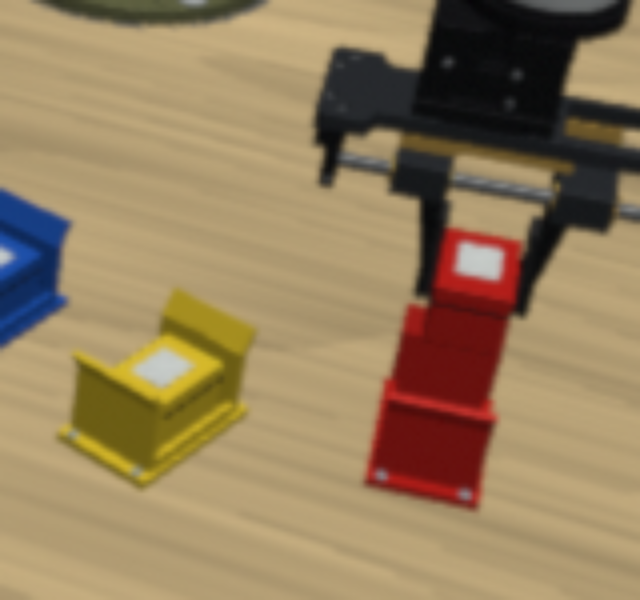

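```bash
python3 - <<'E'
from fit import *
from plant import *
s=sensors.read_state();a=np.arctan2(s['tcp_rot'][1][1],s['tcp_rot'][0][1])-np.pi/2
im=read_camera("scene").astype(int); m=(im[...,2]-im[...,1]>50)
T=np.array([[np.cos(a),-np.sin(a),0],[np.sin(a),np.cos(a),0],[0,0,1]])
for dy in(0,4):
  r=render("scene",BOX,[*(np.array(s['ee_pos'])+[0,dy,22]),a],[470,200,60,60])
  for v in(219,222,225,228,231,234): 
    k=np.where(r[v-200]>.5)[0]+470; j=np.where(m[v,470:530])[0]+470; print(dy,v,k[[0,-1]] if len(k) else None,j[[0,-1]] if len(j) else None)
r=render("scene",DOCK,[500.8,353,-2,np.radians(7.8)],[460,220,60,80])
for v in(256,262,268,274,280):
    k=np.where(r[v-220]>.5)[0]+460; j=np.where(m[v,460:530])[0]+460; print("dock",v,k[[0,-1]],j[[0,-1]] if len(j) else None)
E
```

```text
0 219 [490 509] [491 506]
0 222 [489 509] [490 510]
0 225 [488 509] [489 509]
0 228 [487 508] [489 509]
0 231 [487 508] [488 509]
0 234 [486 507] [488 508]
4 219 [492 511] [491 506]
4 222 [491 511] [490 510]
4 225 [490 511] [489 509]
4 228 [489 510] [489 509]
4 231 [489 510] [488 509]
4 234 [488 510] [488 508]
dock 256 [475 502] [476 502]
dock 262 [474 502] [474 503]
dock 268 [473 502] [473 502]
dock 274 [472 500] [472 500]
dock 280 [471 500] [471 500]
```

>>> arm_command:
  motion:
    - {"gripper": 0.2, "slide": [0, -0.03, 0.4], "rot": [0, 0, 0]}
    - {"gripper": 0.2, "slide": [0, -0.03, 0.6], "rot": [0, 0, 0]}
    - {"gripper": 0.2, "slide": [0, 0, 0.6], "rot": [0, 0, 0]}
    - {"gripper": 0.2, "slide": [0, 0, 0.5], "rot": [0, 0, 0]}
    - {"gripper": 0.2, "slide": [0, 0, 0.3], "rot": [0, 0, 0]}

```text
time_s: 36.05
ee_pos: [499.8, 351.1, 3.2]
tcp_rot: [[-0.99, -0.138, -0.002], [-0.138, 0.99, -0.002], [0.002, -0.001, -1.0]]
contact_force: [-0.7, -0.4, -1.0]
grip_width: 39.9
gripper_force: 30.0
```

>>> arm_command:
  motion:
    - {"gripper": 0.2, "slide": [0, 0, 0.3], "rot": [0, 0, 0]}
    - {"gripper": 0.2, "slide": [0, 0, 0.2], "rot": [0, 0, 0]}
    - {"gripper": 0.2, "slide": [0, 0, 0.05], "rot": [0, 0, 0]}
    - {"gripper": 0.2, "slide": [0, 0, 0], "rot": [0, 0, 0]}
    - {"gripper": 0.2, "slide": [0, 0, 0], "rot": [0, 0, 0]}

```text
time_s: 36.47
ee_pos: [501.3, 352.3, -7.7]
tcp_rot: [[-0.99, -0.138, 0.001], [-0.138, 0.99, 0.001], [-0.001, 0.001, -1.0]]
contact_force: [-0.1, -0.8, -0.9]
grip_width: 39.5
gripper_force: 30.0
```

```bash
python3 go.py "500.8,352.3,-16.3"
```

```text
t 36.47 tcp [501.3 352.3  -7.7] yaw_y 97.92 tilt [0.0008 0.0007] F [-0.1 -0.8 -0.9] w 39.5 gf 30.0 q [-49.  23.  14. 101.  -6.  56.  65.]
[500.8 352.3 -16.3] rows 5 each [0.004 0.001 0.069]
```

>>> arm_command:
  motion:
    - {"gripper": 0.2, "slide": [0, 0, 0.1], "rot": [0, 0, 0]}
    - {"gripper": 0.2, "slide": [0, 0, 0.1], "rot": [0, 0, 0]}
    - {"gripper": 0.2, "slide": [0, 0, 0.07], "rot": [0, 0, 0]}
    - {"gripper": 0.2, "slide": [0, 0, 0.04], "rot": [0, 0, 0]}
    - {"gripper": 0.2, "slide": [0, 0, 0.03], "rot": [0, 0, 0]}

```text
time_s: 36.88
ee_pos: [500.9, 352.0, -15.8]
tcp_rot: [[-0.99, -0.138, -0.0], [-0.138, 0.99, 0.0], [0.0, 0.0, -1.0]]
contact_force: [-3.7, -1.8, 9.7]
grip_width: 39.6
gripper_force: 30.0
```

>>> arm_command:
  motion:
    - {"gripper": 0.2, "slide": [0, 0, 0.02], "rot": [0, 0, 0]}
    - {"gripper": 0.2, "slide": [0, 0, 0], "rot": [0, 0, 0]}
    - {"gripper": 0.2, "slide": [0, 0, 0], "rot": [0, 0, 0]}
    - {"gripper": 0.2, "slide": [0, 0, 0], "rot": [0, 0, 0]}
    - {"gripper": 0.2, "slide": [0, 0, 0], "rot": [0, 0, 0]}

```text
time_s: 37.3
ee_pos: [500.9, 352.0, -15.8]
tcp_rot: [[-0.99, -0.138, -0.0], [-0.138, 0.99, 0.0], [0.0, 0.0, -1.0]]
contact_force: [-3.4, -2.6, 8.0]
grip_width: 39.3
gripper_force: 30.0
```

>>> arm_command:
  motion:
    - {"gripper": 1, "slide": [0, 0, 0], "rot": [0, 0, 0]}
    - {"gripper": 1, "slide": [0, 0, 0], "rot": [0, 0, 0]}
    - {"gripper": 1, "slide": [0, 0, 0], "rot": [0, 0, 0]}
    - {"gripper": 1, "slide": [0, 0, 0], "rot": [0, 0, 0]}
    - {"gripper": 1, "slide": [0, 0, 0], "rot": [0, 0, 0]}

```text
time_s: 37.72
ee_pos: [500.9, 351.9, -17.4]
tcp_rot: [[-0.99, -0.138, -0.0], [-0.138, 0.99, -0.0], [0.0, -0.0, -1.0]]
contact_force: [-0.3, 0.5, -0.1]
grip_width: 65.2
gripper_force: 0.0
```

>>> arm_command:
  motion:
    - {"gripper": 1, "slide": [0, 0, -0.3], "rot": [0, 0, 0]}
    - {"gripper": 1, "slide": [0, 0, -0.8], "rot": [0, 0, 0]}
    - {"gripper": 1, "slide": [0, 0, -1], "rot": [0, 0, 0]}
    - {"gripper": 1, "slide": [0, 0, -1], "rot": [0, 0, 0]}
    - {"gripper": 1, "slide": [0, 0, -1], "rot": [0, 0, 0]}

```text
time_s: 38.13
ee_pos: [500.9, 351.8, 86.8]
tcp_rot: [[-0.99, -0.138, 0.0], [-0.138, 0.99, 0.0], [-0.0, -0.0, -1.0]]
contact_force: [0.6, -0.0, -1.1]
grip_width: 85.9
gripper_force: 0.0
```

>>> arm_command:
  motion:
    - {"gripper": 1, "slide": [0.5, 0, -1], "rot": [0, 0, 0]}
    - {"gripper": 1, "slide": [0, 0.9, -0.5], "rot": [0, 0, 0]}
    - {"gripper": 1, "slide": [0, 1, 0], "rot": [0, 0, 0]}
    - {"gripper": 1, "slide": [0, 1, 0], "rot": [0, 0, 0]}
    - {"gripper": 1, "slide": [0, 1, 0], "rot": [0, 0, 0]}

```text
time_s: 38.55
ee_pos: [475.1, 448.0, 124.2]
tcp_rot: [[-0.991, -0.137, 0.001], [-0.137, 0.991, 0.001], [-0.001, 0.001, -1.0]]
contact_force: [-0.0, 0.2, -0.5]
grip_width: 86.9
gripper_force: 0.0
```

>>> arm_command:
  motion:
    - {"gripper": 1, "slide": [0, 1, 0], "rot": [0, 0, 0]}
    - {"gripper": 1, "slide": [0, 1, 0], "rot": [0, 0, 0]}
    - {"gripper": 1, "slide": [0, 0.5, 0], "rot": [0, 0, 0]}
    - {"gripper": 1, "slide": [0, 0, 0], "rot": [0, 0, 0]}
    - {"gripper": 1, "slide": [0, 0, 0], "rot": [0, 0, 0]}

```text
time_s: 38.97
ee_pos: [466.4, 508.3, 122.6]
tcp_rot: [[-0.99, -0.139, 0.0], [-0.139, 0.99, -0.001], [0.0, -0.001, -1.0]]
contact_force: [0.2, -1.2, -0.2]
grip_width: 87.4
gripper_force: 0.0
```

```bash
python3 - <<'E'
from fit import *
from plant import *
# white label centre on the lid = box centre, z 42
im={c:read_camera(c) for c in P}
for n in("red_box","blue_box","yellow_box"):
  for c in P: print(n,c,[(np.round(x['box'],1).tolist(),round(x['score'],2)) for x in recognise(c,n)[:1]])
g=[cv2.resize(im["top"][240:360,80:320],(400,200)),cv2.resize(im["scene"][200:300,340:540],(400,200))]
cv2.imwrite("pics/h.png",np.hstack(g))
for n,x,y in(("red",500.8,353),("blue",508.5,84.5)):
  for c in P:
    u=proj(c,np.array([[x,y,40]]))[0].round().astype(int); p=im[c][u[1]-12:u[1]+13,u[0]-12:u[0]+13].astype(int)
    m=(p.min(2)>110)&(np.ptp(p,axis=2)<40); vv,uu=np.where(m); 
    if len(uu)>8: print(n,c,"label",m.sum(),(back(c,(uu.mean()+u[0]-12,vv.mean()+u[1]-12),40)[:2]-[x,y]).round(1))
E
python3 go.py
```

```text
red_box scene [([481.9, 248.6, 21.5, 13.3], 0.67)]
red_box top [([106.1, 298.7, 32.0, 42.7], 0.66)]
blue_box scene [([367.2, 219.1, 24.6, 23.7], 0.61)]
blue_box top [([261.8, 286.4, 34.5, 43.6], 0.69)]
yellow_box scene [([410.1, 245.1, 24.5, 28.9], 0.58)]
yellow_box top [([186.1, 263.1, 39.6, 37.4], 0.62)]
red scene label 76 [-1.2  0.7]
red top label 223 [-0.6  0.2]
blue scene label 77 [-2.4 -2.3]
blue top label 225 [-0.7  0.3]
t 39.37 tcp [466.9 508.  123.1] yaw_y 97.86 tilt [0.0002 0.0002] F [-0.3  0.5  0.6] w 87.0 gf 0.0 q [-58.  25.  11.  82.  -5.  73.  52.]
```

View pics/h.png

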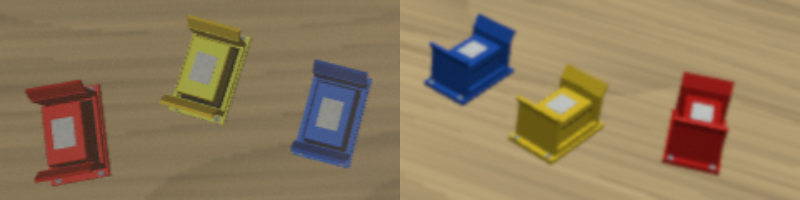

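Both boxes are seated. The lid labels lie within about 3 mm of the dock centres in both views (red at top px (118,320), blue at (278,308)), and the gripper is clear.

```bash
python3 -c "from plant import ticket; print(ticket.job_done())"
```

```text
the job is handed in; nothing more can be done
None
```

I set the red and the blue box down in their own docks and handed the job in at about 39 s of the 72 s; the last pictures show both upright with their lid labels within about 3.5 mm of the dock centres, but the hand-in returned no verdict.

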